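# Stir a fresh cedar bead into the hallway scent bowl

## Robot

A 7-joint arm with a two-finger parallel gripper is mounted at the origin on the work surface. World frame = base frame: x ahead of the robot, y to its left, z up, the work surface at z = 0. Lengths are in m, angles in rad, forces in N, time in s.
With the tool pointing down it reaches from about 0.375 to 0.925 m from the base axis. Payload 3.1 kg.
Tool frame: the origin (TCP) lies on the centre line of the jaws, within the pads' length; the fingertips stand 11 mm ahead of it and the grasp point (between the pads) lies 8 mm behind it; z points along the fingers, y is the line along which they close (so a half turn about z gives the same grasp; the last joint's range is limited). The gripper opens to 85 mm and grips with 20 to 120 N. Pads are 22 mm wide; open, the fingers measure 114 mm over their backs; the gripper's body (76 mm by 85 mm) begins 54 mm behind the grasp point. The pads swing forward as they close: fully open they stand 13 mm farther back than shut.
Start: joints at [-1.408, 0.383, 0.044, 1.598, -0.018, 1.161, -0.05], TCP at [0.168, 0.628, 0.242] pointing down, gripper open.
Joint ranges: [-2.61, 2.61], [-0.41, 2.15], [-1.48, 1.57], [0, 2.5], [-1.57, 4.71], [0.05, 1.97], [-2.85, 2.85]. Speed limits (rad/s): [2.79, 2.79, 3.14, 3.14, 3.14, 3.14, 3.14].

## Interface

Orientations are given as a unit quaternion [w, x, y, z].
In Python, from bench import arm gives the robot as it stands. The module is installed in compiled form; this text tells all that it offers.
- The arm moves only by the shell command python3 -m pendant 'ROWS'. ROWS is JSON, a list that holds one entry, the list of rows, each a list of 5 numbers: the opening, from -1 (shut) to 1 (fully open), then the shift along the world's x, y, z scaled (see below), then the turn about the world's z scaled (see below). A call has 1 to 8 rows; each row shifts and turns the commanded pose from where the row before left it; what a row does not reach is not made up. The controller multiplies each number of a shift by 1 m and each number of a turn by pi/4 rad. A row lasts 1/10 s, in which the tool goes at most 50 mm and 8.59 degrees, less where a joint would pass 70% of its speed; a pose out of reach is approached as far as the arm can. A call with a number of a shift or a turn outside -1 to 1 is refused whole. A call with a gripper value outside its range is refused whole. The fingers move at their own pace and stop on an object; the grip force is fixed at half the most. Time passes only in rows, so rows that do not move let the fingers close. It gives the time, the measured TCP pose, the force, the opening and the grip force at its end, in the units of the state.
- arm.get_state(): the state, without advancing time (a new reading comes with each control period).
- arm.read_camera(name): name is "side" or "top" or "wrist"; returns a dict with "img" (400x640x3 uint8, red, green, blue), "fx", "fy", "cx", "cy" (pixels), "dist_coeffs" ([k1, k2, p1, p2, k3] as OpenCV has them; the pictures are not rectified), "xyz" and "orientation" of the camera in the world. Camera axes: x right, y down, z forward; pixel columns grow to the right and rows downward; lengths in m; the calibration is good to about 2 mm. A picture is of the moment at which its call begins. There is no depth.
- arm.close_job(): hands the job in; it is judged then, once.
The state is a dict: "clock": time; "joints": joint angles; "joint_velocities": joint speeds; "joint_efforts": joint torques, N m; "tcp_pos": TCP position; "tcp_rot": TCP orientation; "contact_force": force on the tool from outside, world axes, zero at the start; "moment": the same for the moment, N m; "finger_gap": opening from 0.0 (shut) to 1.0 (fully open); "gripper_force": force on a finger pad.
Only numpy, scipy, OpenCV 4.12 (cv2) and the standard library are available. Lean on these libraries where they do the work, as an engineer would, in place of code of your own. Each camera call takes 0.05 s, during which the arm holds its last target. There are 200 camera calls.

## Task

Freshen the hallway scent bowl: lower the freshly oiled dark cedar bead from the cork coaster into the white bowl, then take the wooden stirring stick from its spring clip on the rail, reach down among the beads with its foot and stir round for three full turns, either way, so that the pale beads are driven round the bowl and well moved from where they lay. Then push the stick back upright into its own clip at the height it had, and let go. Drop nothing from a height, keep every bead in the bowl, leave the bowl in its place, and do not disturb the red level, the pencil, the tack lifter or the box of picture hooks.

Things in the scene. Friction and masses are not known exactly. Their poses are not given: they have to be found in the camera images.
- fresh_bead: The fresh bead: a dark red-brown turned cedar bead, 30 mm across and 28 mm tall, ends bevelled to 16 mm flats, drilled through; 14 g. It stands on one flat end on a cork coaster (90 mm square, 4 mm thick, fixed). Origin: centre of its underside; z along its bore, up at the start.
- fresh_bead_center (a point): Centre of the fresh bead, 14 mm above its underside.
- bowl: White ceramic bowl, loose on the table, about 0.8 kg, 172 mm across the rim and 62 mm high, walls 5 mm. Flat inner floor about 112 mm across, 8 mm above the table; sides slope outwards to an opening of 162 mm. Holds six pale beads in one layer in a loose ring about 40 mm from the centre. Origin: centre of its underside; z up. Its x and y axes start parallel to the world's.
- stick: Stirring stick: plain beech rod, 14 mm in diameter, 220 mm long, about 28 g, rounded foot (7 mm radius), two dark rings near the top. It starts upright in its clip, foot 40 mm and top 260 mm above the table, gripped by the clip about 95 mm above its foot; the rod above the clip is free to be taken from above. Origin: lowest point of the foot; z along the rod to the top.
- stick_tip (a point): The lowest point of the stick's foot. Carried round some 30 mm from the bowl's centre, close over its floor, the foot drives the beads along the wall; nearer the centre it passes inside them.
- stick_hold (a point): The point on the stick's axis 95 mm above its foot, where the clip holds it at the start.
- stick_clip_seat (a point): Middle of the stick's clip: the point on the seated rod's axis at the clip's mid height, 135 mm above the table. Its -y axis points level straight out of the clip's mouth, away from the wall; its x axis runs along the rail. The rod's axis here is 30 mm from the wall's face.
- stick_clip: The stick's clip, fixed on the rail: two sprung steel jaws 26 mm high on a black carrier. The rod is pulled straight out along -y, or pushed in along +y, with about 5 to 10 N. The jaws' flared lips reach 16 mm out from the seated rod's axis and guide in a rod that is up to 4 mm off sideways. Origin: on the rail's face at the clip's mid height; axes as for the seat.
- half_wall: Low plastered half wall to the robot's left, fixed, standing along x, oak cap 125 mm wide with its top 180 mm above the table. An aluminium rail (36 mm high, 15 mm deep, mid height 135 mm) runs along the face that looks to the robot's work area. Origin: on that face at table height; -y points out of the face, x runs along the wall.
- level: Bystander: red plastic torpedo level, 230 x 46 x 22 mm, upright in its own clip on the rail, 80 mm or more from the next tool; its top is 250 mm above the table. Origin: centre of its lower end.
- pencil: Bystander: yellow wooden pencil, 8 mm thick, 175 mm long, upright in its own clip on the rail, point down; its top is 225 mm above the table. Origin: its point.
- tack_lifter: Bystander: steel tack lifter with a dark wooden handle 24 mm thick, upright in its own clip at the rail's far end (away from the robot), 190 mm long, its top about 202 mm above the table. Origin: centre of its lower end.
- hook_box: Bystander: open cardboard box of chrome picture hooks, 66 x 92 x 34 mm, on the table beyond the bowl. Origin: centre of its underside.
- bead1_center (a point): Centre of pale bead 1 of six in the bowl: faded light wood, same shape and size as the fresh bead, 12 g.
- bead2_center (a point): Centre of pale bead 2 of six in the bowl: faded light wood, same shape and size as the fresh bead, 12 g.
- bead3_center (a point): Centre of pale bead 3 of six in the bowl: faded light wood, same shape and size as the fresh bead, 12 g.
- bead4_center (a point): Centre of pale bead 4 of six in the bowl: faded light wood, same shape and size as the fresh bead, 12 g.
- bead5_center (a point): Centre of pale bead 5 of six in the bowl: faded light wood, same shape and size as the fresh bead, 12 g.
- bead6_center (a point): Centre of pale bead 6 of six in the bowl: faded light wood, same shape and size as the fresh bead, 12 g.

How it is judged:
By the outcome, as a careful person would: the job done as asked, in the order asked, and still so for the second after the job is handed in, with the robot touching nothing.
It also fails if it takes over 72 s, if anything falls off the work surface, if the arm or the gripper's body presses on something with over 40 N, if the wrist force passes 120 N, or if a joint passes its speed limit or range.

## Working session

There is one attempt and no reset: what is moved stays moved. The work goes in short steps, Python scripts to look and compute and a shell command to move; the robot and the scene stay as the last step left them, time stands still between calls to the robot, and variables do not carry over. Pictures are saved under pics/ and viewed, at most 10 in all, crops included, and the job is handed in when it is done.

```bash
mkdir -p pics; cat > h.py <<'E'
import numpy as np, cv2, json
from bench import arm
from scipy.spatial.transform import Rotation as R
def cam(n):
    c=arm.read_camera(n); c['K']=np.array([[c['fx'],0,c['cx']],[0,c['fy'],c['cy']],[0,0,1.]]);c['d']=np.array(c['dist_coeffs'],float)
    q=c['orientation']; c['R']=R.from_quat([q[1],q[2],q[3],q[0]]).as_matrix(); c['t']=np.array(c['xyz']); return c
def ray(c,uv):
    p=cv2.undistortPoints(np.array([[uv]],float),c['K'],c['d'])[0,0]
    return c['R']@np.array([p[0],p[1],1.])
def plane(c,uv,h,ax=2):
    d=ray(c,uv); return c['t']+d*(h-c['t'][ax])/d[ax]
def tri(obs):
    A=0;b=0
    for c,uv in obs:
        d=ray(c,uv); d/=np.linalg.norm(d); P=np.eye(3)-np.outer(d,d); A=A+P; b=b+P@c['t']
    x=np.linalg.solve(A,b)
    return x,[np.linalg.norm(np.cross(x-c['t'],ray(c,uv)/np.linalg.norm(ray(c,uv)))) for c,uv in obs]
def proj(c,X):
    rv=cv2.Rodrigues(c['R'].T)[0]; return cv2.projectPoints(np.array(X,float).reshape(-1,1,3),rv,-c['R'].T@c['t'],c['K'],c['d'])[0][:,0]
def save(c,n): cv2.imwrite('pics/'+n+'.png',c['img'][:,:,::-1])
E
python3 - <<'E'
from h import *
for n in ['top','side','wrist']:
    c=cam(n); save(c,n+'0'); print(n,c['t'],c['R'].round(3).tolist(),c['fx'],c['d'])
s=arm.get_state(); print(s['tcp_pos'],s['tcp_rot'],s['clock'],s['finger_gap'],s['contact_force'])
E
```

```text
top [ 0.43734918 -0.01241729  1.29663915] [[-0.006, -0.992, 0.13], [-1.0, 0.007, 0.008], [-0.009, -0.13, -0.992]] 463.9104055584167 [-0.10665387  0.          0.          0.          0.        ]
side [-0.04371013 -0.59592263  0.76050715] [[0.703, -0.423, 0.572], [-0.711, -0.432, 0.555], [0.012, -0.797, -0.604]] 443.3895549463652 [0.01402147 0.         0.         0.         0.        ]
wrist [0.0984033  0.64509521 0.37294135] [[0.258, 0.927, 0.273], [0.966, -0.247, -0.076], [-0.003, 0.283, -0.959]] 297.39568329802654 [-0.01060844  0.          0.          0.          0.        ]
[0.16740185 0.62733827 0.24117949] [-7.20503439e-05  1.29962290e-01  9.91518398e-01 -1.03156131e-03] 0.15 0.9974150069637276 [ 0.99924526 -0.11893705 -0.49500536]
```

View pics/top0.png

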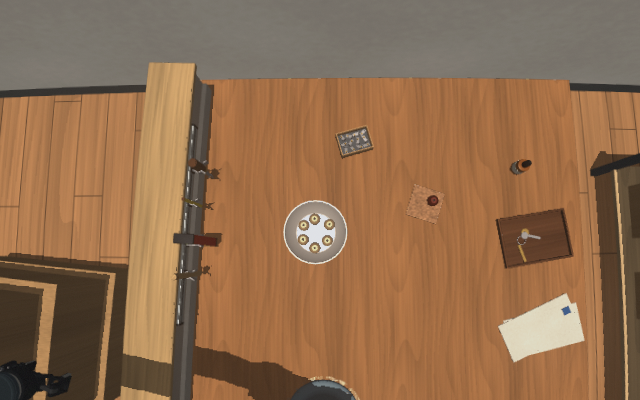

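View pics/side0.png

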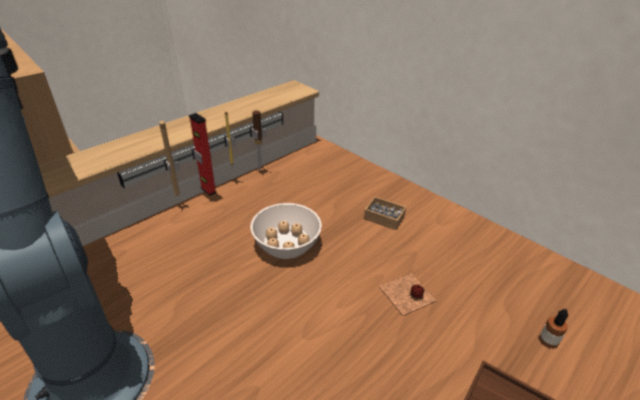

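The top view shows the bowl at about (315,232), the dark bead at (432,201) and the stick's clip near (185,272). In the side view the stick's top is at about (164,123), left of the red level. Next I'll take masks and enlarged crops.

```bash
python3 - <<'E'
from h import *
t=cam('top');s=cam('side')
a=cv2.resize(t['img'][220:330,150:230],None,fx=5,fy=5,interpolation=cv2.INTER_CUBIC)
b=cv2.resize(s['img'][110:210,130:220],None,fx=5,fy=5,interpolation=cv2.INTER_CUBIC)
o=np.zeros((550,800,3),np.uint8);o[:550,:400]=a[:550];o[:500,400:800]=b[:500,:400]
cv2.imwrite('pics/crop1.png',o[:,:,::-1])
def blob(c,m,box):
    x0,y0,x1,y1=box; mm=np.zeros(m.shape,np.uint8); mm[y0:y1,x0:x1]=m[y0:y1,x0:x1]
    n,l,st,ce=cv2.connectedComponentsWithStats(mm); i=1+np.argmax(st[1:,4]); return ce[i],st[i],(l==i).astype(np.uint8)
obs=[]
for c,box in ((t,(400,180,460,230)),(s,(395,270,450,315))):
    I=c['img'].astype(int); m=((I[...,0]<110)&(I[...,0]>I[...,1]*1.7)&(I[...,1]<50)).astype(np.uint8)
    ce,st,_=blob(c,m,box); print('bead',ce,st); obs.append((c,st[:2]+st[2:4]/2-.5))
print(tri(obs), plane(t,obs[0][1],.018))
# bowl
hs=lambda c:cv2.cvtColor(c['img'],cv2.COLOR_RGB2HSV)
for c,box in ((t,(270,190,360,275)),(s,(240,195,330,270))):
    H=hs(c); m=((H[...,1]<60)&(H[...,2]>110)).astype(np.uint8); ce,st,l=blob(c,m,box)
    cs,_=cv2.findContours(l,cv2.RETR_EXTERNAL,cv2.CHAIN_APPROX_NONE); k=cv2.convexHull(max(cs,key=cv2.contourArea))
    if c is t:
        P=np.array([plane(c,q[0],.062)[:2] for q in k]).astype(np.float32)
        print('bowl top',st,cv2.minEnclosingCircle(P), cv2.fitEllipse(P))
    else: print('side',st); P=np.array([plane(c,q[0],.062)[:2] for q in k]); P=P[k[:,0,1]<235]; A=np.c_[2*P,np.ones(len(P))]; x=np.linalg.lstsq(A,(P**2).sum(1),rcond=None)[0]; print(x[:2],np.sqrt(x[2]+x[:2]@x[:2]))
E
```

```text
bead [431.79245283 200.73584906] [428 196  10  10  53]
bead [416.6984127  291.34920635] [411 285  13  13 126]
(array([ 0.58575727, -0.30895035,  0.01708073]), [np.float64(0.00016407478879940015), np.float64(0.0001640747887995583)]) [ 0.58575799 -0.30886797  0.018     ]
bowl top [ 284  200   63   64 2646] ((0.4997134804725647, 0.017953068017959595), 0.0849212184548378) ((0.49984651803970337, 0.018073666840791702), (0.168516606092453, 0.16910073161125183), 63.19157791137695)
side [ 251  204   70   47 2015]
[0.4969742  0.01594929] 0.08412646389532183
```

View pics/crop1.png

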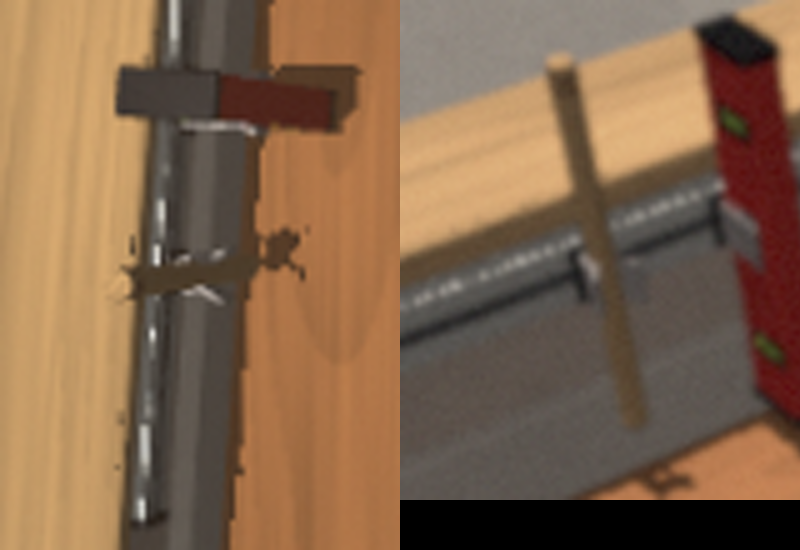

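The crop puts the stick's top at side (162.2,122.4) and top-view (175,276.6). Its foot is at side (177,195) and top-view (199,273.6).

```bash
python3 - <<'E'
from h import *
t=cam('top');s=cam('side')
print('top',tri([(t,(175.2,276.4)),(s,(162.2,122.6))]));print('foot',tri([(t,(199,273.6)),(s,(177,194.5))]))
# wall: cap edge line (wood/dark) in top view
I=cv2.cvtColor(t['img'],cv2.COLOR_RGB2HSV)
P=[]
for v in list(range(75,150,5))+list(range(290,340,5)):
    row=t['img'][v,165:215].astype(int).sum(1); g=np.diff(row); u=165+np.argmin(g)+.5; P.append(plane(t,(u,v),.18)[:2])
P=np.array(P); print(P.round(3).tolist()); f=np.polyfit(P[:,0],P[:,1],1); print('cap edge y=ax+b',f,np.degrees(np.arctan(f[0])))
print('rail ends', tri([(t,(193,125)),(s,(282,117))]), tri([(t,(180,322)),(s,(122,180))]))
# beads
m=t['img'][195:270,280:350]; H=cv2.cvtColor(m,cv2.COLOR_RGB2HSV)
mk=((H[...,1]>60)&(H[...,0]<30)).astype(np.uint8); mk[:8]=0;mk[-8:]=0;mk[:,:8]=0;mk[:,-8:]=0
n,l,st,ce=cv2.connectedComponentsWithStats(mk)
for i in range(1,n):
    if st[i,4]>8: print(st[i,4],(plane(t,ce[i]+[280,195],.03)[:2]-[.499,.018]).round(4))
E
```

```text
top (array([0.38995156, 0.32805959, 0.25716045]), [np.float64(0.0004918837842951823), np.float64(0.0004918837842953572)])
foot (array([0.38908102, 0.33252882, 0.04041298]), [np.float64(0.0007429037731175381), np.float64(0.0007429037731175141)])
[[0.895, 0.325], [0.881, 0.324], [0.868, 0.326], [0.854, 0.331], [0.841, 0.327], [0.828, 0.327], [0.814, 0.329], [0.801, 0.328], [0.788, 0.33], [0.775, 0.33], [0.762, 0.332], [0.749, 0.318], [0.736, 0.331], [0.723, 0.32], [0.711, 0.335], [0.354, 0.352], [0.342, 0.351], [0.331, 0.351], [0.319, 0.341], [0.307, 0.341], [0.295, 0.353], [0.283, 0.343], [0.271, 0.355], [0.259, 0.355], [0.247, 0.357]]
cap edge y=ax+b [-0.04370597  0.36276957] -2.5025746755322493
rail ends (array([0.77543476, 0.33320912, 0.13530167]), [np.float64(0.000604050983100569), np.float64(0.0006040509831006922)]) (array([0.27077461, 0.35421909, 0.1345338 ]), [np.float64(0.001314210842581805), np.float64(0.0013142108425818308)])
77 [0.0717 0.0638]
65 [ 0.0722 -0.0609]
92 [0.0378 0.0028]
85 [0.0209 0.0323]
94 [ 0.0226 -0.0381]
88 [-0.0187  0.0344]
84 [-0.0216 -0.0316]
90 [-0.0414  0.0029]
83 [-0.0672  0.0633]
74 [-0.069  -0.0589]
```

```bash
python3 -m pendant '[[[1,0,0,0.05,0.25],[1,0,0,0.05,0],[1,0.04,0,0.03,0],[1,0.045,-0.02,0,0],[1,0.045,-0.02,0,0],[1,0.045,-0.02,0,0],[1,0.04,-0.03,0,0],[1,0.035,-0.035,0,0]]]'
```

```text
clock: 1.15
tcp_pos: [0.4195, 0.502, 0.3719]
tcp_rot: [0.0, 0.055, 0.998, -0.0]
contact_force: [-0.2, 0.4, -0.5]
finger_gap: 1.004
gripper_force: 0.0
```

```bash
for i in 1; do python3 -m pendant '[[[1,0.02,-0.045,0,0.085],[1,0.02,-0.045,0,0],[1,0.02,-0.045,0,0],[1,0.02,-0.045,0,0],[1,0.015,-0.047,0,0],[1,0.015,-0.047,0,0],[1,0.015,-0.047,0,0],[1,0.015,-0.047,0,0]]]'; python3 -m pendant '[[[1,0.015,-0.047,0,0],[1,0.01,-0.048,0,0],[1,0,-0.048,0,0],[1,0,-0.048,-0.01,0],[1,0,-0.048,-0.01,0],[1,0,-0.048,-0.01,0],[1,0,-0.048,-0.01,0],[1,0,-0.048,-0.01,0]]]'; done
```

```text
clock: 1.95
tcp_pos: [0.5578, 0.133, 0.3726]
tcp_rot: [0.0, 0.022, 1.0, 0.0]
contact_force: [0.2, -0.4, 0.2]
finger_gap: 0.998
gripper_force: 0.0
clock: 2.75
tcp_pos: [0.5825, -0.2496, 0.3221]
tcp_rot: [0.0, 0.022, 1.0, 0.0]
contact_force: [1.1, 0.4, -0.4]
finger_gap: 1.002
gripper_force: 0.0
```

```bash
python3 -m pendant '[[[1,0.0035,-0.045,-0.02,0],[1,0,-0.014,-0.045,0],[1,0,0,-0.048,0],[1,0,0,-0.048,0],[1,0,0,-0.04,0],[1,0,0,0,0]]]'; python3 - <<'E'
from h import *
s=arm.get_state();p=np.array(s['tcp_pos']);w=cam('wrist');save(w,'w1')
I=w['img'].astype(int);m=((I[...,0]<120)&(I[...,0]>I[...,1]*1.7)&(I[...,1]<50)).astype(np.uint8)
n,l,st,ce=cv2.connectedComponentsWithStats(m); i=1+np.argmax(st[1:,4]);print(p,st[i],ce[i],plane(w,st[i][:2]+st[i][2:4]/2-.5,.02))
E
```

```text
clock: 3.35
tcp_pos: [0.5812, -0.3034, 0.1139]
tcp_rot: [-0.007, 0.022, 1.0, 0.003]
contact_force: [-0.0, 1.3, -0.8]
finger_gap: 0.998
gripper_force: 0.0
[ 0.58116612 -0.30344018  0.11389145] [ 297  194   36   38 1083] [314.47645429 212.33795014] [ 0.5871769  -0.30977153  0.02      ]
```

View pics/w1.png

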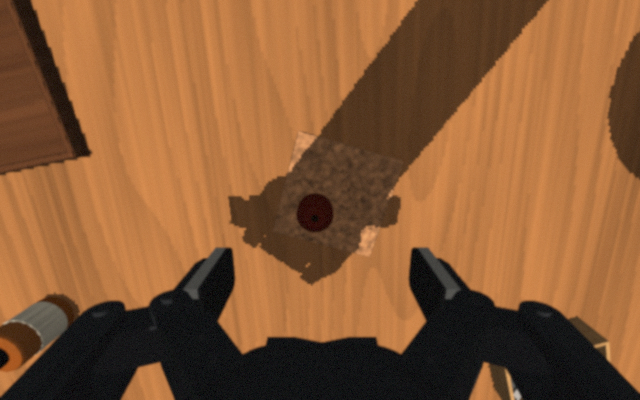

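The wrist view shows the dark bead at (315,212) on the coaster, nothing near the fingers. That gives a position of about (0.587, -0.3095).

```bash
python3 -m pendant '[[[1,0.005,-0.006,-0.02,0],[1,0,0,-0.03,0],[1,0,0,-0.022,0],[1,0,0,-0.01,0],[1,0,0,0,0],[1,0,0,0,0]]]'
```

```text
clock: 4.0
tcp_pos: [0.5928, -0.314, 0.0418]
tcp_rot: [0.002, 0.022, 1.0, -0.001]
contact_force: [0.8, -0.1, -0.3]
finger_gap: 1.0
gripper_force: 0.0
```

```bash
python3 -m pendant '[[[1,-0.0055,0.0045,-0.008,0],[1,0,0,-0.008,0],[1,0,0,0,0],[1,0,0,0,0]]]'
```

```text
clock: 4.4
tcp_pos: [0.5853, -0.3082, 0.0229]
tcp_rot: [-0.0, 0.022, 1.0, 0.0]
contact_force: [0.8, -0.9, -0.1]
finger_gap: 0.999
gripper_force: 0.0
```

```bash
python3 -m pendant '[[[1,0.001,-0.001,0.004,0],[-1,0,0,0,0],[-1,0,0,0,0],[-1,0,0,0,0],[-1,0,0,0,0],[-1,0,0,0,0],[-1,0,0,0,0],[-1,0,0,0,0]]]'
```

```text
clock: 5.2
tcp_pos: [0.587, -0.3097, 0.0277]
tcp_rot: [0.0, 0.022, 1.0, -0.0]
contact_force: [0.4, 0.3, 2.4]
finger_gap: 0.306
gripper_force: 59.2
```

```bash
python3 -m pendant '[[[-1,0,0,0.01,0],[-1,0,0,0.03,0],[-1,0,0,0.045,0],[-1,0,0,0.045,0],[-1,-0.005,0.02,0.01,0],[-1,-0.012,0.045,0,0],[-1,-0.012,0.045,0,0],[-1,-0.012,0.045,0,0]]]'; python3 -m pendant '[[[-1,-0.012,0.045,0,0],[-1,-0.012,0.045,0,0],[-1,-0.012,0.045,0,0],[-1,-0.011,0.025,0,0],[-1,0,0.012,0,0],[-1,0,0,0,0],[-1,0,0,0,0]]]'; python3 - <<'E'
from h import *
w=cam('wrist');save(w,'w2');print(arm.get_state()['tcp_pos'],proj(w,[[.499,.018,.008]]),w['t'])
E
```

```text
clock: 6.0
tcp_pos: [0.5447, -0.1531, 0.1676]
tcp_rot: [0.0, 0.023, 1.0, 0.0]
contact_force: [0.6, -0.1, -0.3]
finger_gap: 0.304
gripper_force: 59.1
clock: 6.7
tcp_pos: [0.4993, 0.0158, 0.1676]
tcp_rot: [0.0, 0.023, 1.0, -0.001]
contact_force: [0.2, -1.0, -0.1]
finger_gap: 0.306
gripper_force: 59.1
[0.49928101 0.01518524 0.16754275] [[324.72540742 183.25804061]] [0.42774979 0.01831895 0.29949163]
```

View pics/w2.png

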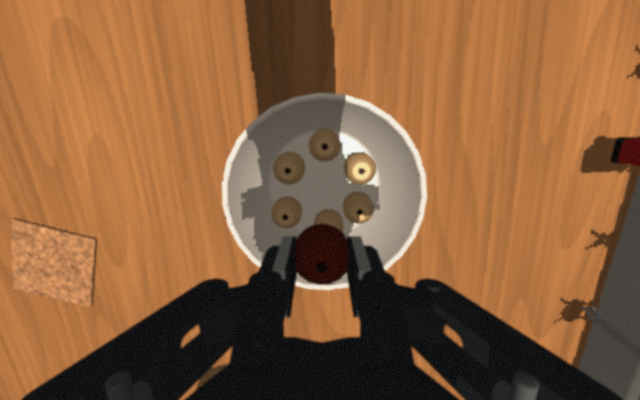

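Wrist view: the bead is held between the pads at (322,252). The six pale beads form a ring round (324,185), with gaps to left and right, where the fingers go.

```bash
python3 -m pendant '[[[-1,0,0.002,-0.03,0],[-1,0,0,-0.04,0],[-1,0,0,-0.03,0],[-1,0,0,-0.017,0],[-1,0,0,-0.006,0],[-1,0,0,0,0],[-1,0,0,0,0]]]'; python3 - <<'E'
from h import *
from scipy.spatial.transform import Rotation as R
c=dict(t=np.array([0.42774979,0.01831895,0.29949163])); w=cam('wrist'); w['t']=c['t']
for p in [(324,146),(361,170),(358,211),(287,212),(288,170)]: print((plane(w,p,.036)[:2]).round(4))
E
```

```text
clock: 7.45
tcp_pos: [0.4998, 0.0185, 0.0452]
tcp_rot: [0.001, 0.023, 1.0, -0.0]
contact_force: [0.4, -0.4, 0.8]
finger_gap: 0.305
gripper_force: 59.1
[0.4587 0.0191]
[0.4817 0.0514]
[0.5206 0.0482]
[ 0.5185 -0.0183]
[ 0.4786 -0.0142]
```

```bash
python3 -m pendant '[[[-1,0,-0.002,-0.004,0],[-1,0,0,-0.002,0],[-1,0,0,0,0]]]';python3 -m pendant '[[[-1,0,0,-0.003,0],[-1,0,0,0,0]]]'
```

```text
clock: 7.8
tcp_pos: [0.4985, 0.0175, 0.0384]
tcp_rot: [0.0, 0.022, 1.0, 0.0]
contact_force: [0.2, 0.1, 0.2]
finger_gap: 0.311
gripper_force: 59.1
clock: 8.0
tcp_pos: [0.4984, 0.0177, 0.035]
tcp_rot: [-0.0, 0.022, 1.0, 0.0]
contact_force: [-0.9, -0.0, 0.2]
finger_gap: 0.309
gripper_force: 59.2
```

```bash
python3 -m pendant '[[[-1,0,0,-0.0025,0],[-1,0,0,0,0],[-1,0,0,0,0]]]'; python3 -m pendant '[[[-0.3,0,0,0,0],[-0.25,0,0,0,0],[-0.2,0,0,0,0],[-0.2,0,0,0,0]]]'
```

```text
clock: 8.3
tcp_pos: [0.4987, 0.0176, 0.0327]
tcp_rot: [0.0, 0.022, 1.0, 0.0]
contact_force: [-0.1, 0.0, 0.1]
finger_gap: 0.311
gripper_force: 59.3
clock: 8.7
tcp_pos: [0.4986, 0.0174, 0.0328]
tcp_rot: [-0.0, 0.022, 1.0, -0.0]
contact_force: [0.5, -0.1, -0.2]
finger_gap: 0.401
gripper_force: 0.2
```

```bash
python3 -m pendant '[[[-0.2,0,0,0.015,0],[-0.2,0,0,0.03,0],[-0.2,0,0,0.045,0],[0.5,0,0,0.048,0],[0.5,0,0,0.048,0],[0.5,0,0,0.048,0],[0.5,0,0,0.048,0],[0.5,0,0,0.03,0]]]'; python3 - <<'E'
from h import *
w=cam('wrist');cv2.imwrite('pics/w3.png',w['img'][:,:,::-1]);print(arm.get_state()['tcp_pos'])
E
```

```text
clock: 9.5
tcp_pos: [0.4995, 0.0168, 0.3501]
tcp_rot: [0.003, 0.023, 1.0, 0.001]
contact_force: [-0.0, 0.2, -0.5]
finger_gap: 0.752
gripper_force: 0.0
[0.50200053 0.01714046 0.35449911]
```

View pics/w3.png

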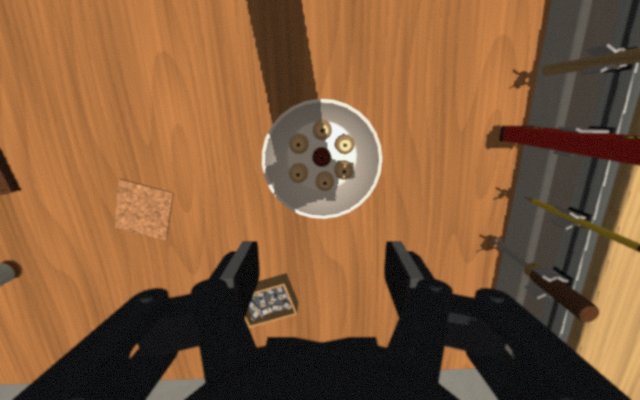

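Wrist view: the dark bead stands at the bowl's centre (321,157) with the six pale beads round it. On to the stick.

```bash
python3 -m pendant '[[[0.6,-0.016,0.045,0,0],[0.6,-0.016,0.045,0,0],[0.6,-0.016,0.045,0,0],[0.6,-0.016,0.045,0,0],[0.6,-0.016,0.045,0,0],[0.6,-0.016,0.045,0,0],[0.6,-0.0155,0.03,-0.015,0],[0.6,0,0.013,-0.005,0]]]';python3 -m pendant '[[[0.6,0,0,0,0],[0.6,0,0,0,0]]]'; python3 - <<'E'
from h import *
w=cam('wrist');s=cam('side');t=cam('top');save(w,'w4');save(s,'s4')
print(arm.get_state()['tcp_pos'],arm.get_state()['tcp_rot'],w['t'],proj(w,[[.39,.328,.26],[.39,.33,.15]]))
E
```

```text
clock: 10.35
tcp_pos: [0.383, 0.3338, 0.3238]
tcp_rot: [-0.001, 0.018, 1.0, -0.0]
contact_force: [-0.6, 0.2, -0.1]
finger_gap: 0.798
gripper_force: 0.0
clock: 10.55
tcp_pos: [0.3882, 0.3287, 0.325]
tcp_rot: [0.0, 0.023, 1.0, -0.001]
contact_force: [0.4, -1.2, -0.4]
finger_gap: 0.795
gripper_force: 0.0
[0.38874375 0.32845692 0.32552901] [5.04060124e-04 2.42097269e-02 9.99706755e-01 1.96928487e-04] [0.31676113 0.33122938 0.45693439] [[322.16620311 218.15714103]
 [323.95907815 181.76993042]]
```

View pics/w4.png

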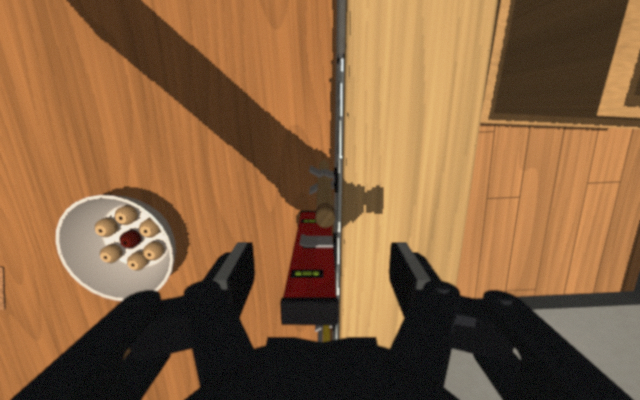

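Wrist view: the stick's top is at (325,216), about 2 mm in +y of my estimate, so the axis is near (0.389, 0.330). Now I'll descend.

```bash
python3 -m pendant '[[[0.4,0,0.0015,-0.03,0],[0.2,0,0,-0.035,0],[0,0,0,-0.03,0],[-0.1,0,0,-0.017,0],[-0.1,0,0,-0.005,0],[-0.1,0,0,0,0],[-0.1,0,0,0,0]]]'
```

```text
clock: 11.4
tcp_pos: [0.3883, 0.3323, 0.2093]
tcp_rot: [0.001, 0.023, 1.0, 0.001]
contact_force: [-0.2, -0.2, 0.2]
finger_gap: 0.451
gripper_force: 0.0
```

```bash
python3 -m pendant '[[[-0.3,0,-0.001,0,0],[-0.5,0,0,0,0],[-1,0,0,0,0],[-1,0,0,0,0],[-1,0,0,0,0],[-1,0,0,0,0],[-1,0,0,0,0],[-1,0,0,0,0]]]'; python3 - <<'E'
from h import *
s=arm.get_state();print(s['tcp_pos'],s['contact_force'],s['moment'])
E
```

```text
clock: 12.2
tcp_pos: [0.3875, 0.3313, 0.208]
tcp_rot: [0.0, 0.022, 1.0, 0.0]
contact_force: [0.7, 0.1, 3.1]
finger_gap: 0.144
gripper_force: 58.3
[0.38746618 0.33125732 0.20802147] [0.68957473 0.12755813 3.07000459] [-0.07992082 -0.15504375  0.01600294]
```

```bash
python3 -m pendant '[[[-1,0,-0.006,0,0],[-1,-0.0005,-0.008,0,0],[-1,-0.0005,-0.01,0,0],[-1,-0.0005,-0.012,0,0],[-1,-0.0005,-0.012,0,0],[-1,-0.0005,-0.012,0,0],[-1,0,0,0,0],[-1,0,0,0,0]]]'; python3 - <<'E'
from h import *
s=arm.get_state();print(s['tcp_pos'],s['contact_force'],s['moment'])
t=cam('top');d=cam('side')
a=cv2.resize(t['img'][220:330,150:230],None,fx=5,fy=5,interpolation=cv2.INTER_CUBIC)
b=cv2.resize(d['img'][110:210,130:210],None,fx=5,fy=5,interpolation=cv2.INTER_CUBIC)
o=np.zeros((550,800,3),np.uint8);o[:550,:400]=a;o[:500,400:800]=b
cv2.imwrite('pics/crop2.png',o[:,:,::-1])
E
```

```text
clock: 13.0
tcp_pos: [0.3846, 0.2707, 0.2079]
tcp_rot: [0.0, 0.022, 1.0, 0.0]
contact_force: [-0.4, 0.1, -0.9]
finger_gap: 0.146
gripper_force: 58.5
[0.38462094 0.27069082 0.2078543 ] [-0.39854514  0.1213774  -0.89093399] [0.03457533 0.02794774 0.03000724]
```

View pics/crop2.png

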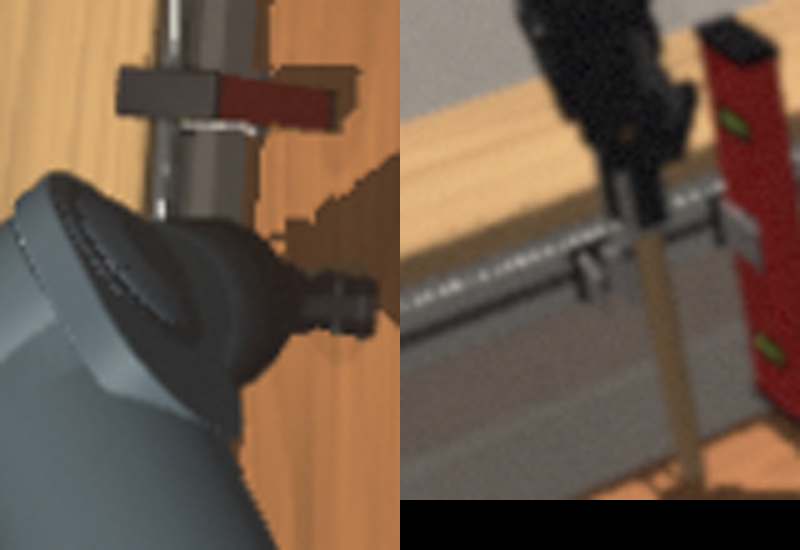

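The stick is out and still upright in the pads, with its foot at about side (189,206). The neighbouring tools haven't moved. Next I lift it and carry it over the bowl.

```bash
python3 -m pendant '[[[-1,0,0,0.03,0],[-1,0,0,0.045,0],[-1,0.01,-0.02,0.015,0],[-1,0.02,-0.04,0,0],[-1,0.02,-0.04,0,0],[-1,0.02,-0.04,0,0],[-1,0.02,-0.04,0,0],[-1,0.02,-0.04,0,0]]]'; python3 -m pendant '[[[-1,0.0054,-0.01,0,0],[-1,0,0,0,0],[-1,0,0,0,0],[-1,0,0,0,0]]]'; python3 - <<'E'
from h import *
p=np.array(arm.get_state()['tcp_pos']);d=cam('side');t=cam('top');print(p,proj(d,[p-[0,0,.019],p-[0,0,.168]]))
b=cv2.resize(d['img'][100:270,220:380],None,fx=3.5,fy=3.5,interpolation=cv2.INTER_CUBIC)
cv2.imwrite('pics/crop3.png',b[:,:,::-1])
E
```

```text
clock: 13.9
tcp_pos: [0.4955, 0.0502, 0.2981]
tcp_rot: [0.001, 0.021, 1.0, 0.0]
contact_force: [-0.7, -0.6, -0.6]
finger_gap: 0.146
gripper_force: 58.5
clock: 14.3
tcp_pos: [0.4993, 0.0438, 0.2975]
tcp_rot: [-0.0, 0.02, 1.0, 0.0]
contact_force: [0.2, -0.2, -0.1]
finger_gap: 0.142
gripper_force: 58.5
[0.49934883 0.04378347 0.29752241] [[275.3007324  141.78872879]
 [277.68323512 196.9475438 ]]
```

View pics/crop3.png

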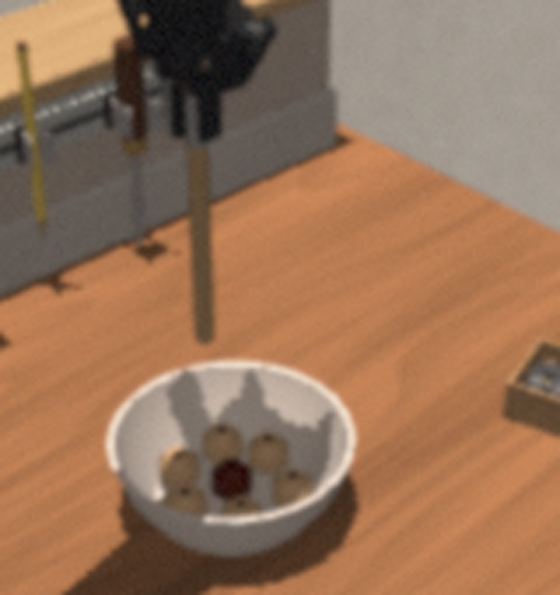

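The foot in the crop maps to side (278.6,197.1), against a predicted (277.7,196.9), so the stick hangs true. The dark bead is at the centre of the bowl. Lowering the foot into the +y gap.

```bash
python3 -m pendant '[[[-1,0,-0.003,-0.03,0],[-1,0,0,-0.035,0],[-1,0,0,-0.02,0],[-1,0,0,-0.01,0],[-1,0,0,0,0],[-1,0,0,0,0]]]';  python3 -m pendant '[[[-1,0,0,-0.007,0],[-1,0,0,-0.007,0],[-1,0,0,-0.007,0],[-1,0,0,0,0],[-1,0,0,0,0]]]'
```

```text
clock: 15.0
tcp_pos: [0.5007, 0.0386, 0.2037]
tcp_rot: [0.001, 0.022, 1.0, 0.0]
contact_force: [-0.3, -0.2, -0.2]
finger_gap: 0.145
gripper_force: 58.5
clock: 15.5
tcp_pos: [0.4997, 0.0379, 0.1814]
tcp_rot: [-0.0, 0.022, 1.0, -0.0]
contact_force: [0.0, -0.1, -0.7]
finger_gap: 0.148
gripper_force: 58.6
```

```bash
python3 -m pendant '[[[-1,-0.0078,0.0022,0,0],[-1,-0.0072,0.0002,0,0],[-1,-0.0062,-0.0018,0,0],[-1,-0.0048,-0.0062,0,0],[-1,-0.003,-0.0072,0,0],[-1,-0.001,-0.0078,0,0],[-1,0.001,-0.0078,0,0],[-1,0.003,-0.0072,0,0]]]'; python3 -m pendant '[[[-1,0.0048,-0.0062,0,0],[-1,0.0062,-0.0048,0,0],[-1,0.0072,-0.003,0,0],[-1,0.0078,-0.001,0,0],[-1,0.0078,0.001,0,0],[-1,0.0072,0.003,0,0],[-1,0.0062,0.0048,0,0],[-1,0.0048,0.0062,0,0]]]'; python3 -m pendant '[[[-1,0.003,0.0072,0,0],[-1,0.001,0.0078,0,0],[-1,-0.001,0.0078,0,0],[-1,-0.003,0.0072,0,0],[-1,-0.0048,0.0062,0,0],[-1,-0.0062,0.0048,0,0],[-1,-0.0072,0.003,0,0],[-1,-0.0078,0.001,0,0]]]'; python3 - <<'E'
from h import *
d=cam('side');w=cam('wrist');o=np.zeros((400,800,3),np.uint8)
o[:,:400]=cv2.resize(d['img'][130:290,200:360],(400,400)); o[:,400:]=w['img'][:,120:520];cv2.imwrite('pics/c5.png',o[:,:,::-1])
E
```

```text
clock: 16.3
tcp_pos: [0.4741, 0.0018, 0.182]
tcp_rot: [-0.0, 0.022, 1.0, 0.0]
contact_force: [1.2, -0.2, 0.4]
finger_gap: 0.145
gripper_force: 58.7
clock: 17.1
tcp_pos: [0.5256, 0.0023, 0.1809]
tcp_rot: [-0.001, 0.022, 1.0, -0.001]
contact_force: [-1.7, 1.2, 0.9]
finger_gap: 0.144
gripper_force: 58.9
clock: 17.9
tcp_pos: [0.5004, 0.0456, 0.1822]
tcp_rot: [0.001, 0.022, 1.0, -0.001]
contact_force: [-0.5, -4.7, 1.5]
finger_gap: 0.141
gripper_force: 59.7
```

View pics/c5.png

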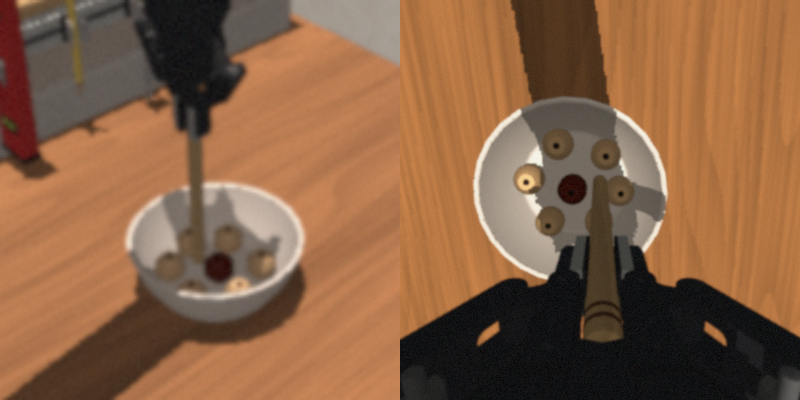

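The beads are being driven round. The foot is at wrist-crop (600,180), squeezing one bead against the +y wall with about 5 N. I'll check that the bowl hasn't moved before continuing.

```bash
cat >> h.py <<'E'
def bowl(c,box):
    x0,y0,x1,y1=box; H=cv2.cvtColor(c['img'],cv2.COLOR_RGB2HSV); m=((H[...,1]<70)&(H[...,2]>130)).astype(np.uint8); mm=m*0; mm[y0:y1,x0:x1]=m[y0:y1,x0:x1]
    n,l,st,ce=cv2.connectedComponentsWithStats(mm); i=1+np.argmax(st[1:,4])
    k=cv2.convexHull(np.argwhere(l==i)[:,::-1].astype(np.int32))[:,0]
    P=np.array([plane(c,q,.062)[:2] for q in k]); rng=np.random.default_rng(0); best=None   # robust circle
    for _ in range(500):
        Q=P[rng.choice(len(P),3,False)]; 
        try: x=np.linalg.solve(np.c_[2*Q,np.ones(3)],(Q**2).sum(1))
        except Exception: continue
        r=np.sqrt(max(x[2]+x[:2]@x[:2],0)); e=abs(np.linalg.norm(P-x[:2],axis=1)-r); n=(e<.0015).sum()
        if .078<r<.092 and (best is None or n>best[0]): best=(n,x[:2],r,len(P))
    return best
E
python3 - <<'E'
from h import *
print(bowl(cam('wrist'),(180,90,400,285)));print(bowl(cam('top'),(270,190,360,275)));print(bowl(cam('side'),(240,195,330,270)))
print(arm.get_state()['contact_force'])
E
```

```text
(np.int64(30), array([0.50039339, 0.01581438]), np.float64(0.08424314301345229), 39)
(np.int64(15), array([0.49913842, 0.01762312]), np.float64(0.08434891607379086), 16)
(np.int64(21), array([0.49582104, 0.01657066]), np.float64(0.08644336934021934), 23)
[-1.41623788 -5.80926883  0.6479325 ]
```

The bowl is in place to within 1 mm. For the second turn I'll reduce the radius to 28 mm.

```bash
python3 -m pendant '[[[-1,-0.0072,-0.003,0,0],[-1,-0.0068,-0.0028,0,0],[-1,-0.0058,-0.0044,0,0],[-1,-0.0044,-0.0058,0,0],[-1,-0.0028,-0.0068,0,0],[-1,-0.001,-0.0072,0,0],[-1,0.001,-0.0072,0,0],[-1,0.0028,-0.0068,0,0]]]'; python3 -m pendant '[[[-1,0.0044,-0.0058,0,0],[-1,0.0058,-0.0044,0,0],[-1,0.0068,-0.0028,0,0],[-1,0.0072,-0.001,0,0],[-1,0.0072,0.001,0,0],[-1,0.0068,0.0028,0,0],[-1,0.0058,0.0044,0,0],[-1,0.0044,0.0058,0,0]]]'; python3 -m pendant '[[[-1,0.0028,0.0068,0,0],[-1,0.001,0.0072,0,0],[-1,-0.001,0.0072,0,0],[-1,-0.0028,0.0068,0,0],[-1,-0.0044,0.0058,0,0],[-1,-0.0058,0.0044,0,0],[-1,-0.0068,0.0028,0,0],[-1,-0.0072,0.001,0,0]]]'; python3 - <<'E'
from h import *
w=cam('wrist');t=cam('top');d=cam('side');print(bowl(t,(270,190,360,275)),bowl(d,(240,195,330,270)),arm.get_state()['contact_force'])
o=np.zeros((400,800,3),np.uint8)
o[:,:400]=cv2.resize(d['img'][130:290,200:360],(400,400)); o[:,400:]=w['img'][:,120:520];cv2.imwrite('pics/c6.png',o[:,:,::-1])
E
```

```text
clock: 18.95
tcp_pos: [0.4772, 0.0049, 0.1824]
tcp_rot: [0.002, 0.022, 1.0, 0.002]
contact_force: [4.0, 1.7, 0.8]
finger_gap: 0.147
gripper_force: 59.3
clock: 19.75
tcp_pos: [0.5229, 0.0023, 0.1809]
tcp_rot: [-0.002, 0.022, 1.0, -0.001]
contact_force: [-1.4, -0.3, 1.0]
finger_gap: 0.149
gripper_force: 58.8
clock: 20.55
tcp_pos: [0.5006, 0.0436, 0.1824]
tcp_rot: [0.002, 0.022, 1.0, -0.001]
contact_force: [1.4, -4.9, 1.0]
finger_gap: 0.145
gripper_force: 59.4
(np.int64(14), array([0.49913489, 0.01732591]), np.float64(0.08405902050798224), 15) (np.int64(21), array([0.49577627, 0.01646926]), np.float64(0.08643661676515584), 23) [ 0.35165382 -5.13459619 -0.10084859]
```

```bash
python3 -m pendant '[[[-1,-0.0078,0.0005,0,0],[-1,-0.0072,-0.0025,0,0],[-1,-0.0062,-0.0048,0,0],[-1,-0.0048,-0.0062,0,0],[-1,-0.003,-0.0072,0,0],[-1,-0.001,-0.0078,0,0],[-1,0.001,-0.0078,0,0],[-1,0.003,-0.0072,0,0]]]'; python3 -m pendant '[[[-1,0.0048,-0.0062,0,0],[-1,0.0062,-0.0048,0,0],[-1,0.0072,-0.003,0,0],[-1,0.0078,-0.001,0,0],[-1,0.0078,0.001,0,0],[-1,0.0072,0.003,0,0],[-1,0.0062,0.0048,0,0],[-1,0.0048,0.0062,0,0]]]'; python3 -m pendant '[[[-1,0.003,0.0072,0,0],[-1,0.001,0.0078,0,0],[-1,-0.001,0.0078,0,0],[-1,-0.003,0.0072,0,0],[-1,-0.0048,0.0062,0,0],[-1,-0.0062,0.0048,0,0],[-1,-0.0072,0.003,0,0],[-1,-0.0078,0.001,0,0]]]'; python3 -m pendant '[[[-1,-0.0078,-0.001,0,0],[-1,-0.0072,-0.003,0,0],[-1,-0.0062,-0.0048,0,0],[-1,-0.0048,-0.0062,0,0],[-1,-0.003,-0.0072,0,0],[-1,-0.001,-0.0078,0,0],[-1,0.001,-0.0078,0,0],[-1,0.003,-0.0072,0,0]]]';  python3 - <<'E'
from h import *
s=arm.get_state();w=cam('wrist');save(w,'w7');t=cam('top');print(s['contact_force'],s['moment'],bowl(t,(270,190,360,275)))
def beads(w,box,z=.03):
    x0,y0,x1,y1=box; m=w['img'][y0:y1,x0:x1]; H=cv2.cvtColor(m,cv2.COLOR_RGB2HSV)
    for nm,mk in (('pale',(H[...,1]>70)&(H[...,0]<25)&(H[...,2]>60)),('red',(m[...,0]>2*m[...,1].astype(int))&(m[...,0]>20))):
        n,l,st,ce=cv2.connectedComponentsWithStats(cv2.erode(mk.astype(np.uint8),np.ones((3,3))))
        for i in range(1,n):
            if st[i,4]>60: print(nm,st[i].tolist(),(plane(w,ce[i]+[x0,y0],z)[:2]-[.499,.0175]).round(3))
u=proj(w,[[.499,.0175,.06]])[0].astype(int);print(u)
beads(w,(u[0]-95,u[1]-95,u[0]+95,u[1]+95))
E
```

```text
clock: 21.5
tcp_pos: [0.4745, 0.0038, 0.182]
tcp_rot: [0.001, 0.022, 1.0, 0.002]
contact_force: [3.6, 2.5, 1.2]
finger_gap: 0.147
gripper_force: 59.1
clock: 22.3
tcp_pos: [0.5239, 0.0011, 0.1805]
tcp_rot: [-0.003, 0.022, 1.0, -0.002]
contact_force: [-5.1, -0.9, 0.8]
finger_gap: 0.144
gripper_force: 58.9
clock: 23.1
tcp_pos: [0.5008, 0.0474, 0.1822]
tcp_rot: [0.002, 0.022, 1.0, -0.0]
contact_force: [1.8, -4.2, 0.9]
finger_gap: 0.143
gripper_force: 59.3
clock: 23.9
tcp_pos: [0.4729, 0.0026, 0.1814]
tcp_rot: [-0.002, 0.022, 1.0, 0.001]
contact_force: [0.5, 3.7, 2.0]
finger_gap: 0.147
gripper_force: 59.5
[0.45156256 3.66441662 1.95606686] [ 1.44886611 -0.20165471  0.01546677] (np.int64(18), array([0.50086289, 0.01959201]), np.float64(0.08353052706807541), 19)
[340 221]
pale [0, 0, 190, 92, 3746] [-0.065  0.001]
pale [40, 27, 60, 150, 3953] [ 0.014 -0.022]
pale [114, 47, 29, 27, 571] [-0.024  0.035]
pale [118, 86, 28, 27, 551] [0.017 0.039]
pale [164, 99, 26, 63, 608] [0.065 0.093]
pale [0, 107, 23, 53, 555] [ 0.061 -0.093]
pale [60, 178, 32, 9, 97] [ 0.113 -0.023]
red [88, 73, 17, 25, 231] [-0.     0.002]
```

```bash
cat > b.py <<'E'
from h import *
def beads(w,c0=(.499,.0175)):
    u=proj(w,[[c0[0],c0[1],.03]])[0]; g=cv2.cvtColor(w['img'],cv2.COLOR_RGB2HSV)[...,1]; g=cv2.GaussianBlur(g,(3,3),0)
    s=abs(proj(w,[[c0[0],c0[1]+.015,.025]])[0]-proj(w,[[c0[0],c0[1],.025]])[0])[0]
    c=cv2.HoughCircles(g,cv2.HOUGH_GRADIENT,1,1.4*s,param1=80,param2=9,minRadius=int(s*.8),maxRadius=int(s*1.15)+1)
    out=[]
    for x,y,r in (c[0] if c is not None else []):
        p=plane(w,(x,y),.025)[:2]-c0
        if np.hypot(*p)<.052: out.append((*(p*1000).round(),round(np.degrees(np.arctan2(p[1],p[0]))),*[int(k) for k in w['img'][int(y),int(x)]]))
    return sorted(out,key=lambda o:o[2])
E
cat > m.py <<'E'
from b import *
w=cam('wrist'); p=np.array(arm.get_state()['tcp_pos'])[:2]-[.499,.0175]
print('foot',(p*1000).round(),round(np.degrees(np.arctan2(p[1],p[0]))))
for o in beads(w): print('  ',[float(k) for k in o])
E
python3 m.py; python3 -m pendant '[[[-1,0.0048,-0.0062,0,0],[-1,0.0062,-0.0048,0,0]]]' >/dev/null; python3 m.py; python3 -m pendant '[[[-1,0.0072,-0.003,0,0],[-1,0.0078,-0.001,0,0]]]'>/dev/null; python3 m.py;  python3 -m pendant '[[[-1,0.0078,0.001,0,0],[-1,0.0072,0.003,0,0]]]'>/dev/null; python3 m.py
```

```text
foot [-26. -15.] -150
   [-43.0, -3.0, -176.0, 86.0, 67.0, 44.0]
   [-29.0, -35.0, -129.0, 103.0, 79.0, 52.0]
   [19.0, -40.0, -64.0, 108.0, 85.0, 57.0]
   [3.0, -1.0, -25.0, 46.0, 14.0, 8.0]
   [21.0, 41.0, 63.0, 242.0, 206.0, 143.0]
   [-23.0, 35.0, 123.0, 243.0, 216.0, 149.0]
foot [-11. -26.] -114
   [-43.0, -3.0, -176.0, 79.0, 61.0, 42.0]
   [-22.0, -40.0, -118.0, 99.0, 79.0, 53.0]
   [17.0, -42.0, -67.0, 105.0, 82.0, 53.0]
   [2.0, -1.0, -31.0, 43.0, 8.0, 5.0]
   [46.0, -5.0, -6.0, 68.0, 66.0, 61.0]
   [20.0, 40.0, 63.0, 242.0, 207.0, 143.0]
   [-23.0, 36.0, 123.0, 243.0, 218.0, 153.0]
foot [  1. -30.] -88
   [-42.0, -3.0, -175.0, 150.0, 136.0, 100.0]
   [-17.0, -42.0, -112.0, 101.0, 81.0, 55.0]
   [17.0, -39.0, -66.0, 98.0, 77.0, 52.0]
   [44.0, -3.0, -4.0, 106.0, 81.0, 55.0]
   [3.0, 1.0, 12.0, 83.0, 40.0, 30.0]
   [20.0, 40.0, 64.0, 238.0, 201.0, 138.0]
   [-23.0, 36.0, 123.0, 240.0, 218.0, 153.0]
foot [ 15. -25.] -58
   [-42.0, -2.0, -177.0, 28.0, 22.0, 14.0]
   [-16.0, -43.0, -110.0, 54.0, 42.0, 30.0]
   [23.0, -39.0, -60.0, 97.0, 76.0, 54.0]
   [46.0, -1.0, -2.0, 107.0, 84.0, 58.0]
   [2.0, 1.0, 14.0, 111.0, 53.0, 42.0]
   [20.0, 40.0, 63.0, 237.0, 203.0, 141.0]
   [-23.0, 37.0, 122.0, 231.0, 208.0, 151.0]
```

The tracking shows the foot slipping past inside the beads, moving each only about 15° per pass. I'll move it out into a gap at 36 mm radius so that it drives them, and keep stirring.

```bash
python3 -m pendant '[[[-1,0.008,0.003,0,0],[-1,0.008,0.0045,0,0],[-1,0.0037,0.0086,0,0],[-1,0.0014,0.0093,0,0]]]'; python3 m.py; python3 -m pendant '[[[-1,-0.0011,0.0093,0,0],[-1,-0.0034,0.0087,0,0],[-1,-0.0056,0.0076,0,0]]]';python3 m.py;python3 -m pendant '[[[-1,-0.0074,0.0059,0,0],[-1,-0.0086,0.0037,0,0],[-1,-0.0093,0.0014,0,0]]]'; python3 m.py; python3 -c "
from h import *
print(bowl(cam('top'),(270,190,360,275)))"
```

```text
clock: 25.2
tcp_pos: [0.5351, 0.0144, 0.1811]
tcp_rot: [-0.002, 0.022, 1.0, -0.003]
contact_force: [-4.6, -2.5, 2.6]
finger_gap: 0.145
gripper_force: 59.1
foot [36. -0.] 0
   [-43.0, -2.0, -177.0, 21.0, 15.0, 5.0]
   [-16.0, -42.0, -111.0, 47.0, 36.0, 26.0]
   [32.0, -35.0, -47.0, 70.0, 55.0, 36.0]
   [46.0, -0.0, 0.0, 77.0, 60.0, 38.0]
   [3.0, 0.0, 10.0, 21.0, 8.0, 5.0]
   [20.0, 40.0, 63.0, 196.0, 169.0, 120.0]
   [-23.0, 37.0, 121.0, 130.0, 117.0, 91.0]
clock: 25.55
tcp_pos: [0.5271, 0.0415, 0.1822]
tcp_rot: [0.002, 0.021, 1.0, -0.002]
contact_force: [-0.6, -5.7, 3.0]
finger_gap: 0.146
gripper_force: 60.5
foot [27. 25.] 43
   [-43.0, -3.0, -175.0, 22.0, 17.0, 16.0]
   [-17.0, -41.0, -112.0, 228.0, 200.0, 142.0]
   [30.0, -34.0, -48.0, 106.0, 84.0, 57.0]
   [2.0, 0.0, 9.0, 38.0, 4.0, 7.0]
   [42.0, 13.0, 17.0, 74.0, 60.0, 39.0]
   [18.0, 42.0, 66.0, 74.0, 57.0, 39.0]
   [-22.0, 36.0, 121.0, 24.0, 17.0, 10.0]
clock: 25.9
tcp_pos: [0.5017, 0.0493, 0.1825]
tcp_rot: [0.002, 0.022, 1.0, -0.003]
contact_force: [1.3, -7.1, 2.8]
finger_gap: 0.147
gripper_force: 62.5
foot [ 2. 32.] 87
   [-44.0, -3.0, -177.0, 71.0, 56.0, 39.0]
   [-16.0, -41.0, -111.0, 235.0, 200.0, 139.0]
   [30.0, -34.0, -48.0, 124.0, 97.0, 66.0]
   [42.0, 14.0, 18.0, 105.0, 81.0, 56.0]
   [6.0, 45.0, 82.0, 91.0, 69.0, 48.0]
   [0.0, 1.0, 85.0, 42.0, 4.0, 1.0]
   [-23.0, 37.0, 122.0, 70.0, 54.0, 39.0]
(np.int64(16), array([0.49910859, 0.01753701]), np.float64(0.08425823344365099), 16)
```

```bash
python3 - <<'E'
from h import *
p=np.array(arm.get_state()['tcp_pos']);w=cam('wrist');save(w,'w8');s=cam('side');save(s,'s8')
print('wrist foot pred',proj(w,[p-[0,0,.168],p-[0,0,.14],p-[0,0,.1],p-[0,0,.06]]).round(1).tolist())
s0=cv2.imread('pics/side0.png')[:,:,::-1].astype(int); D=abs(s['img'].astype(int)-s0).sum(2)
for z in (.03,.05,.07,.09,.11,.13,.15):
    u,v=proj(s,[[p[0],p[1],z]])[0]; r=D[int(round(v)),int(u)-16:int(u)+17]; print(z,round(u,1),round(v,1),[int(x) for x in r])
W=w['img']
for v in range(150,250,10): print(v,[int(x) for x in W[v,295:350:2,0]],)
E
```

```text
wrist foot pred [[323.3, 181.1], [323.3, 188.1], [323.3, 200.7], [323.4, 218.0]]
0.03 278.3 227.3 [22, 24, 22, 27, 14, 34, 47, 135, 229, 277, 291, 284, 307, 335, 356, 316, 236, 163, 152, 126, 91, 83, 79, 69, 63, 47, 73, 259, 330, 229, 156, 169, 173]
0.05 278.0 221.2 [25, 21, 25, 28, 21, 20, 34, 106, 157, 173, 196, 222, 255, 295, 296, 316, 306, 278, 239, 200, 170, 132, 160, 182, 184, 181, 193, 207, 227, 247, 279, 301, 338]
0.07 277.7 214.9 [17, 20, 24, 20, 16, 24, 78, 131, 144, 145, 157, 164, 174, 210, 260, 283, 279, 295, 278, 229, 191, 178, 170, 176, 179, 189, 182, 174, 185, 186, 173, 161, 154]
0.09 277.4 208.6 [14, 28, 15, 63, 181, 210, 166, 139, 126, 122, 129, 134, 147, 204, 237, 257, 262, 251, 231, 176, 151, 145, 147, 151, 150, 143, 149, 159, 149, 159, 119, 53, 19]
0.11 277.2 202.0 [24, 26, 30, 33, 17, 22, 16, 24, 14, 28, 8, 18, 18, 65, 139, 160, 166, 156, 113, 39, 3, 20, 21, 16, 7, 6, 12, 8, 11, 11, 18, 18, 20]
0.13 276.9 195.3 [20, 20, 23, 22, 9, 23, 25, 21, 23, 22, 24, 23, 13, 24, 86, 138, 150, 141, 139, 114, 43, 8, 21, 13, 20, 10, 17, 17, 22, 19, 10, 12, 22]
0.15 276.6 188.5 [
[... 720 characters left out ...]
9, 78, 76, 93, 101, 111, 104, 62, 20, 39, 95, 109, 103, 93, 86]
200 [100, 106, 117, 116, 116, 117, 113, 99, 74, 74, 74, 78, 79, 80, 81, 78, 94, 102, 90, 87, 86, 86, 86, 89, 92, 101, 101, 104]
210 [115, 103, 88, 89, 90, 94, 93, 80, 77, 75, 80, 74, 71, 79, 79, 78, 82, 111, 115, 112, 109, 107, 105, 105, 102, 103, 104, 101]
220 [93, 96, 101, 104, 103, 105, 103, 82, 76, 76, 75, 72, 69, 75, 72, 80, 78, 86, 106, 104, 107, 102, 104, 106, 105, 100, 104, 100]
230 [100, 87, 92, 102, 105, 102, 92, 77, 77, 77, 74, 71, 73, 72, 75, 74, 79, 77, 95, 104, 105, 104, 105, 105, 105, 104, 101, 100]
240 [89, 67, 65, 67, 67, 56, 18, 46, 74, 71, 77, 76, 73, 76, 74, 70, 75, 72, 82, 83, 24, 38, 66, 64, 67, 66, 75, 99]
```

```bash
python3 -m pendant '[[[-1,-0.003,-0.01,0,0],[-1,-0.011,-0.002,0,0],[-1,-0.009,-0.01,0,0],[-1,0,0,0,0]]]'; python3 m.py; python3 -m pendant '[[[-1,-0.005,0.003,0,0],[-1,-0.005,0.003,0,0],[-1,-0.004,0.002,0,0],[-1,0,0,0,0]]]'; python3 m.py
```

```text
clock: 26.5
tcp_pos: [0.4766, 0.0301, 0.182]
tcp_rot: [0.0, 0.023, 1.0, 0.0]
contact_force: [1.5, -2.4, 0.7]
finger_gap: 0.145
gripper_force: 59.0
foot [-22.  13.] 148
   [-42.0, -3.0, -176.0, 58.0, 43.0, 30.0]
   [-17.0, -43.0, -111.0, 104.0, 81.0, 56.0]
   [32.0, -33.0, -46.0, 108.0, 84.0, 57.0]
   [1.0, 1.0, 45.0, 66.0, 49.0, 29.0]
   [6.0, 43.0, 83.0, 109.0, 83.0, 55.0]
   [-34.0, 30.0, 138.0, 45.0, 38.0, 25.0]
clock: 26.95
tcp_pos: [0.4647, 0.0387, 0.1824]
tcp_rot: [0.002, 0.021, 1.0, -0.001]
contact_force: [3.7, -5.0, 1.7]
finger_gap: 0.148
gripper_force: 60.9
foot [-34.  21.] 148
   [-44.0, -2.0, -177.0, 105.0, 82.0, 59.0]
   [-16.0, -42.0, -111.0, 108.0, 86.0, 56.0]
   [31.0, -34.0, -48.0, 151.0, 117.0, 79.0]
   [4.0, -1.0, -21.0, 37.0, 0.0, 0.0]
   [41.0, -12.0, -17.0, 65.0, 62.0, 59.0]
   [5.0, 43.0, 84.0, 106.0, 82.0, 55.0]
   [-31.0, 33.0, 133.0, 37.0, 28.0, 19.0]
```

```bash
python3 -m pendant '[[[-1,0.004,-0.003,0.02,0],[-1,0,0,0.03,0],[-1,0,-0.02,0,0],[-1,0,-0.02,0,0],[-1,0,0,0,0],[-1,0,0,0,0]]]'; python3 m.py
```

```text
clock: 27.6
tcp_pos: [0.4664, -0.0019, 0.2311]
tcp_rot: [-0.001, 0.022, 1.0, 0.001]
contact_force: [-0.9, 1.1, -1.0]
finger_gap: 0.146
gripper_force: 58.8
foot [-32. -19.] -150
   [-42.0, -3.0, -175.0, 64.0, 48.0, 34.0]
   [-17.0, -42.0, -112.0, 107.0, 83.0, 56.0]
   [33.0, -31.0, -44.0, 74.0, 60.0, 36.0]
   [2.0, -0.0, -1.0, 46.0, 20.0, 16.0]
   [42.0, 12.0, 16.0, 234.0, 192.0, 133.0]
   [8.0, 44.0, 80.0, 234.0, 192.0, 134.0]
   [-20.0, 22.0, 133.0, 107.0, 84.0, 57.0]
```

```bash
python3 -m pendant '[[[-1,0.001,-0.004,-0.015,0],[-1,0,0,-0.015,0],[-1,0,0,-0.01,0],[-1,0,0,-0.01,0],[-1,0,0,0,0]]]'; python3 m.py; python3 - <<'E'
from h import *
w=cv2.imread('pics/w8.png'); W=cam('wrist')['img'].astype(int)
for v in range(180,245,10): print(v,[int(x) for x in W[v,299:346:2].sum(1)//3])
E
```

```text
clock: 28.15
tcp_pos: [0.468, -0.0048, 0.1806]
tcp_rot: [-0.001, 0.021, 1.0, 0.001]
contact_force: [-0.7, 3.5, 0.7]
finger_gap: 0.15
gripper_force: 58.9
foot [-31. -23.] -143
   [-44.0, -3.0, -176.0, 108.0, 86.0, 58.0]
   [-15.0, -45.0, -108.0, 108.0, 84.0, 57.0]
   [-0.0, -1.0, -93.0, 49.0, 18.0, 12.0]
   [7.0, 43.0, 80.0, 242.0, 205.0, 141.0]
   [-19.0, 21.0, 133.0, 110.0, 88.0, 60.0]
180 [88, 97, 103, 106, 108, 108, 109, 109, 108, 107, 109, 109, 110, 106, 109, 82, 68, 70, 74, 83, 83, 83, 81, 99]
190 [77, 76, 75, 75, 71, 69, 69, 94, 106, 99, 82, 69, 69, 79, 99, 111, 106, 106, 108, 106, 106, 109, 108, 106]
200 [82, 83, 83, 78, 77, 76, 76, 72, 62, 60, 60, 62, 63, 60, 60, 77, 103, 109, 108, 106, 91, 71, 61, 53]
210 [83, 83, 79, 73, 72, 66, 78, 91, 60, 56, 57, 53, 54, 57, 58, 63, 77, 30, 13, 16, 18, 27, 17, 15]
220 [110, 108, 105, 109, 107, 112, 106, 79, 55, 56, 56, 55, 56, 61, 58, 56, 59, 36, 17, 24, 22, 19, 15, 12]
230 [103, 107, 95, 76, 68, 70, 66, 56, 55, 57, 55, 50, 54, 56, 58, 61, 65, 96, 109, 106, 106, 97, 100, 166]
240 [69, 64, 65, 53, 22, 44, 62, 58, 55, 57, 55, 51, 53, 57, 55, 58, 58, 59, 20, 39, 63, 64, 63, 65]
```

```bash
cat > tip.py <<'E'
from m import *
def prof(w):   # stick is the dark-beige column near u=322: for each row print its edges from gradient
    g=cv2.GaussianBlur(w['img'],(3,3),0).astype(int); r=[]
    ref=np.median(g[236:242,316:328].reshape(-1,3),0)
    m=(abs(g-ref).sum(2)<45).astype(np.uint8); m[:150]=0;m[245:]=0; m=cv2.morphologyEx(m,cv2.MORPH_OPEN,np.ones((5,5)))
    n,l,st,ce=cv2.connectedComponentsWithStats(m); i=l[238,321]
    for v in range(160,245,6):
        x=np.where(l[v]==i)[0] if i else []
        if len(x): r.append((v,int(x.min()),int(x.max())))
    return r
P=np.array(arm.get_state()['tcp_pos'])
print('pred centre',proj(w,[P-[0,0,.161],P-[0,0,.1]]).round(1).tolist(), prof(w))
E
python3 -m pendant '[[[-1,-0.005,0,0,0],[-1,-0.005,0,0,0],[-1,0,0,0,0]]]'; python3 tip.py
```

```text
clock: 28.55
tcp_pos: [0.4576, -0.0071, 0.1819]
tcp_rot: [-0.001, 0.022, 1.0, 0.001]
contact_force: [-0.4, 3.2, 0.2]
finger_gap: 0.144
gripper_force: 59.3
foot [-41. -25.] -149
   [-43.0, -2.0, -177.0, 93.0, 71.0, 46.0]
   [-17.0, -45.0, -111.0, 108.0, 87.0, 59.0]
   [0.0, -0.0, -50.0, 43.0, 10.0, 8.0]
   [27.0, -27.0, -45.0, 70.0, 54.0, 34.0]
   [43.0, 10.0, 13.0, 21.0, 19.0, 20.0]
   [7.0, 44.0, 81.0, 239.0, 201.0, 138.0]
   [-17.0, 21.0, 130.0, 112.0, 89.0, 63.0]
pred centre [[322.1, 183.9], [322.3, 201.6]] [(190, 320, 324), (196, 316, 328), (202, 315, 328), (208, 314, 329), (214, 313, 329), (220, 313, 330), (226, 314, 331), (232, 313, 331), (238, 310, 333), (244, 310, 333)]
```

```bash
python3 -m pendant '[[[-1,0.0072,-0.0068,0,0],[-1,0.0087,-0.0047,0,0],[-1,0.0096,-0.0023,0,0]]]'; python3 tip.py;  python3 -m pendant '[[[-1,0.0099,0.0003,0,0],[-1,0.0095,0.0028,0,0],[-1,0.0084,0.0052,0,0]]]'; python3 tip.py
```

```text
clock: 28.9
tcp_pos: [0.4833, -0.0221, 0.1812]
tcp_rot: [-0.002, 0.023, 1.0, 0.0]
contact_force: [-2.3, 5.0, 1.4]
finger_gap: 0.148
gripper_force: 59.3
foot [-13. -40.] -109
   [-37.0, -19.0, -152.0, 47.0, 35.0, 23.0]
   [4.0, -10.0, -69.0, 44.0, 13.0, 2.0]
   [43.0, 11.0, 15.0, 231.0, 189.0, 128.0]
   [4.0, 36.0, 84.0, 239.0, 201.0, 137.0]
   [-17.0, 11.0, 147.0, 233.0, 190.0, 130.0]
pred centre [[322.5, 186.5], [322.7, 204.6]] [(190, 318, 327), (196, 316, 328), (202, 314, 329), (208, 314, 329), (214, 314, 330), (220, 313, 330), (226, 313, 333), (232, 313, 333), (238, 312, 333), (244, 311, 333)]
clock: 29.25
tcp_pos: [0.513, -0.0142, 0.1817]
tcp_rot: [0.0, 0.022, 1.0, -0.001]
contact_force: [-2.5, 0.2, 1.0]
finger_gap: 0.147
gripper_force: 58.8
foot [ 14. -31.] -65
   [-36.0, -22.0, -148.0, 29.0, 17.0, 13.0]
   [8.0, -10.0, -52.0, 35.0, 9.0, 6.0]
   [45.0, 13.0, 16.0, 118.0, 93.0, 61.0]
   [3.0, 33.0, 85.0, 235.0, 205.0, 145.0]
   [-18.0, 10.0, 151.0, 228.0, 184.0, 124.0]
pred centre [[323.9, 183.8], [324.3, 201.6]] [(190, 317, 326), (196, 312, 327), (202, 311, 328), (208, 313, 330), (214, 312, 332), (220, 311, 331), (226, 312, 330), (232, 312, 331), (238, 309, 333), (244, 310, 333)]
```

```bash
python3 - <<'E'
from h import *
print(bowl(cam('top'),(260,180,370,290)),bowl(cam('side'),(230,190,340,280)),bowl(cam('wrist'),(180,90,460,330)))
E
```

```text
(np.int64(13), array([0.50599974, 0.00922052]), np.float64(0.08335211975925175), 15) (np.int64(15), array([0.50304184, 0.00713814]), np.float64(0.08447964395884654), 19) (np.int64(25), array([0.50529962, 0.0067953 ]), np.float64(0.0847048366086113), 33)
```

The beads have each gone about 60° round, but the last push moved the bowl about 11 mm. I'll lift the stick out and nudge the bowl back from outside at the rim.

```bash
python3 -m pendant '[[[-1,0,0,0.015,0],[-1,0,0,0.03,0],[-1,0,0,0.045,0],[-1,0.013,-0.022,0.005,0],[-1,0.013,-0.022,0,0],[-1,0.013,-0.023,0,0],[-1,0,0,0,0],[-1,0,0,0,0]]]'; python3 tip.py; python3 - <<'E'
from h import *
print(bowl(cam('top'),(260,180,370,290)),bowl(cam('side'),(230,190,340,280)),bowl(cam('wrist'),(180,50,500,330)))
E
```

```text
clock: 30.25
tcp_pos: [0.551, -0.0824, 0.2769]
tcp_rot: [0.001, 0.024, 1.0, -0.001]
contact_force: [-0.1, 0.8, -1.1]
finger_gap: 0.144
gripper_force: 58.8
foot [ 52. -98.] -62
   [-37.0, -23.0, -149.0, 225.0, 212.0, 155.0]
   [3.0, -50.0, -86.0, 233.0, 193.0, 133.0]
   [6.0, -10.0, -58.0, 136.0, 68.0, 53.0]
   [44.0, 12.0, 15.0, 235.0, 204.0, 144.0]
   [1.0, 33.0, 88.0, 238.0, 209.0, 147.0]
   [-16.0, 8.0, 152.0, 235.0, 199.0, 139.0]
pred centre [[324.3, 182.9], [324.8, 200.6]] [(160, 284, 330), (166, 280, 332), (172, 270, 336), (178, 270, 340), (184, 271, 344), (190, 275, 341), (196, 276, 340), (202, 279, 339), (208, 281, 334), (214, 314, 330), (220, 313, 329), (226, 313, 329), (232, 312, 330), (238, 310, 330), (244, 310, 331)]
(np.int64(23), array([0.50498133, 0.00872769]), np.float64(0.08374767395792633), 29) (np.int64(22), array([0.50163882, 0.00502603]), np.float64(0.08608465127851905), 29) (np.int64(37), array([0.50579526, 0.00693218]), np.float64(0.08496445025719207), 40)
```

```bash
python3 -m pendant '[[[-1,0,0,-0.03,0],[-1,0,0,-0.03,0],[-1,0,0,-0.014,0],[-1,0,0,0,0],[-1,-0.003,0.005,0,0],[-1,-0.002,0.004,0,0],[-1,-0.002,0.003,0,0],[-1,0,0,0,0]]]';  python3 -m pendant '[[[-1,-0.0015,0.003,0,0],[-1,-0.0015,0.003,0,0],[-1,-0.001,0.002,0,0],[-1,0,0,0,0]]]'; python3 - <<'E'
from h import *
print(bowl(cam('top'),(260,180,370,290)),bowl(cam('side'),(230,190,340,280)))
E
```

```text
clock: 31.25
tcp_pos: [0.5449, -0.0675, 0.204]
tcp_rot: [0.001, 0.021, 1.0, 0.0]
contact_force: [0.4, 0.8, -0.5]
finger_gap: 0.145
gripper_force: 58.9
clock: 31.65
tcp_pos: [0.5419, -0.0627, 0.2039]
tcp_rot: [0.003, 0.023, 1.0, -0.002]
contact_force: [3.2, -3.7, -0.6]
finger_gap: 0.148
gripper_force: 60.2
(np.int64(16), array([0.50461896, 0.0105151 ]), np.float64(0.08390183686262402), 19) (np.int64(22), array([0.50105761, 0.00759047]), np.float64(0.08524001885299484), 25)
```

Contact is made and the bowl has started to move. Pushing the rest.

```bash
python3 -m pendant '[[[-1,-0.0015,0.0025,0,0],[-1,-0.0015,0.0025,0,0],[-1,-0.001,0.0015,0,0],[-1,0,0,0,0]]]'; python3 - <<'E'
from h import *
print(bowl(cam('top'),(260,180,370,290)),bowl(cam('side'),(230,190,340,280)))
E
```

```text
clock: 32.15
tcp_pos: [0.5381, -0.0561, 0.2039]
tcp_rot: [0.003, 0.023, 1.0, -0.002]
contact_force: [3.0, -3.5, -0.7]
finger_gap: 0.15
gripper_force: 60.2
(np.int64(23), array([0.50027768, 0.01765636]), np.float64(0.08345087646608718), 28) (np.int64(17), array([0.49744565, 0.01423609]), np.float64(0.08531202608530515), 25)
```

Both views now put the bowl within 2 mm of its starting place. I'll back off, lift, and take the stick to the clip's approach point.

```bash
python3 -m pendant '[[[-1,0.008,-0.012,0,0],[-1,0,0,0.03,0],[-1,0,0,0.045,0],[-1,-0.0135,0.0277,0.005,0],[-1,-0.018,0.037,0,0],[-1,-0.018,0.037,0,0],[-1,-0.018,0.037,0,0],[-1,-0.018,0.037,0,0]]]';  python3 -m pendant '[[[-1,-0.018,0.037,0,0],[-1,-0.018,0.037,0,0],[-1,-0.018,0.037,0,0],[-1,-0.018,0.037,0,0],[-1,-0.01,0.017,0,0],[-1,0,0,0,0],[-1,0,0,0,0]]]'; python3 tip.py; python3 - <<'E'
from h import *
p=np.array(arm.get_state()['tcp_pos']);s=cam('side');save(s,'s9')
s0=cv2.imread('pics/side0.png')[:,:,::-1].astype(int); D=abs(s['img'].astype(int)-s0).sum(2)
print(p)
for h in (-.06,-.09,-.12,-.15,-.16,-.164,-.168,-.172,-.178):
    u,v=proj(s,[[p[0],p[1],p[2]+h]])[0]; print(h,round(u,1),round(v,1),[int(x) for x in D[int(round(v)),int(round(u))-10:int(round(u))+11]])
E
```

```text
clock: 33.05
tcp_pos: [0.4564, 0.112, 0.2826]
tcp_rot: [-0.001, 0.022, 1.0, 0.001]
contact_force: [0.8, 0.4, -0.4]
finger_gap: 0.148
gripper_force: 58.8
clock: 33.75
tcp_pos: [0.3758, 0.2748, 0.2824]
tcp_rot: [-0.001, 0.021, 1.0, -0.001]
contact_force: [0.3, 0.1, 0.4]
finger_gap: 0.147
gripper_force: 58.9
foot [-123.  256.] 116
   [-43.0, -14.0, -162.0, 187.0, 148.0, 99.0]
   [-0.0, -45.0, -90.0, 213.0, 167.0, 113.0]
   [1.0, -2.0, -58.0, 81.0, 20.0, 8.0]
   [39.0, -30.0, -38.0, 189.0, 149.0, 101.0]
   [40.0, 21.0, 28.0, 183.0, 142.0, 95.0]
   [-5.0, 40.0, 97.0, 192.0, 150.0, 101.0]
   [-23.0, 18.0, 143.0, 220.0, 173.0, 121.0]
pred centre [[321.9, 184.4], [321.9, 202.2]] [(160, 242, 328), (166, 249, 334), (172, 255, 355), (178, 261, 355), (184, 266, 355), (190, 272, 342), (196, 275, 332), (202, 278, 327), (208, 285, 327), (214, 292, 327), (220, 305, 328), (226, 312, 329), (232, 312, 335), (238, 310, 333), (244, 310, 333)]
[0.37649788 0.27399432 0.28249281]
-0.06 172.2 145.4 [27, 103, 218, 301, 314, 303, 293, 181, 61, 56, 123, 142, 117, 89, 62, 50, 17, 8, 12, 5, 8]
-0.09 174.4 156.3 [8, 41, 116, 161, 163, 203, 173, 94, 28, 7, 17, 31, 46, 44, 47, 43, 32, 10, 1, 1, 18]
-0.12 176.6 166.8 [6, 6, 19, 42, 43, 31, 31, 26, 5, 6, 12, 26, 28, 37, 32, 48, 21, 16, 4, 15, 12]
-0.15 178.7 176.9 [8, 20, 42, 40, 37, 46, 52, 34, 25, 14, 5, 17, 29, 31, 31, 29, 29, 20, 1, 9, 12]
-0.16 179.4 180.3 [14, 14, 21, 37, 57, 54, 49, 55, 20, 15, 1, 9, 18, 32, 37, 46, 63, 43, 9, 7, 6]
-0.164 179.6 181.6 [15, 20, 34, 54, 50, 56, 46, 43, 22, 8, 3, 6, 23, 29, 36, 25, 5, 2, 14, 11, 3]
-0.168 179.9 182.9 [18, 28, 28, 45, 51, 60, 61, 51, 34, 12, 18, 8, 2, 6, 14, 5, 19, 12, 12, 3, 10]
-0.172 180.2 184.2 [4, 13, 32, 49, 59, 71, 79, 63, 42, 17, 4, 16, 13, 12, 5, 18, 23, 3, 10, 11, 8]
-0.178 180.6 186.1 [14, 35, 56, 75, 69, 77, 75, 41, 27, 15, 17, 21, 17, 6, 13, 14, 8, 4, 14, 3, 21]
```

All seven beads are in the bowl, the dark one at its centre. The stick leans in the pads: its foot is about 11 mm towards +x, so about 5 mm at the hold point. I'll offset x by -5 mm, lower to the seat height and push in gently.

```bash
python3 -m pendant '[[[-1,0.0035,-0.004,-0.03,0],[-1,0,0,-0.03,0],[-1,0,0,-0.0145,0],[-1,0,0,0,0],[-1,0,0,0,0]]]'; python3 -m pendant '[[[-1,0.001,0.02,0,0],[-1,0.0005,0.01,0,0],[-1,0,0,0,0],[-1,0,0,0,0]]]'; python3 -c "
from h import *
s=arm.get_state();print(s['tcp_pos'],s['contact_force'],s['moment'])"
```

```text
clock: 34.35
tcp_pos: [0.3807, 0.2702, 0.2086]
tcp_rot: [-0.0, 0.023, 1.0, -0.0]
contact_force: [0.0, 0.2, 0.5]
finger_gap: 0.149
gripper_force: 58.9
clock: 34.75
tcp_pos: [0.3816, 0.3019, 0.2087]
tcp_rot: [0.0, 0.021, 1.0, 0.0]
contact_force: [-0.2, -0.5, -1.1]
finger_gap: 0.147
gripper_force: 58.9
[0.38156227 0.30194389 0.2087496 ] [-0.17431945 -0.54548695 -1.10440654] [-0.02767609 -0.0095841  -0.04035632]
```

```bash
python3 -m pendant '[[[-1,0.0002,0.005,0,0],[-1,0.0002,0.005,0,0],[-1,0,0,0,0]]]'; python3 -m pendant '[[[-1,0.0002,0.004,0,0],[-1,0,0.003,0,0],[-1,0,0,0,0]]]'
```

```text
clock: 35.05
tcp_pos: [0.3818, 0.3119, 0.2083]
tcp_rot: [0.0, 0.022, 1.0, 0.0]
contact_force: [-0.4, 0.6, -0.9]
finger_gap: 0.146
gripper_force: 58.9
clock: 35.35
tcp_pos: [0.3822, 0.3185, 0.2082]
tcp_rot: [0.0, 0.022, 1.0, -0.0]
contact_force: [-0.4, -0.6, -0.0]
finger_gap: 0.145
gripper_force: 58.9
```

```bash
python3 -m pendant '[[[-1,0.0002,0.004,0,0],[-1,0,0.003,0,0],[-1,0,0,0,0]]]'; python3 -m pendant '[[[-1,0.0002,0.004,0,0],[-1,0,0.002,0,0],[-1,0,0,0,0]]]'; python3 - <<'E'
from h import *
p=np.array(arm.get_state()['tcp_pos']);s=cam('side');save(s,'s10');print(arm.get_state()['moment'])
s9=cv2.imread('pics/s9.png')[:,:,::-1].astype(int)
s0=cv2.imread('pics/side0.png')[:,:,::-1].astype(int)
for z in (.17,.15,.12,.1,.08,.06,.05):
    u,v=proj(s,[[.389,.3305,z]])[0].round().astype(int); print(z,u,v,'\n now',s['img'][v,u-12:u+13,0].tolist(),'\n t0 ',s0[v,u-12:u+13,0].tolist())
E
```

```text
clock: 35.65
tcp_pos: [0.3822, 0.323, 0.2075]
tcp_rot: [-0.001, 0.022, 1.0, -0.002]
contact_force: [-0.3, -4.6, 0.4]
finger_gap: 0.143
gripper_force: 59.3
clock: 35.95
tcp_pos: [0.3826, 0.3317, 0.208]
tcp_rot: [0.0, 0.022, 1.0, 0.0]
contact_force: [1.2, -1.7, -3.0]
finger_gap: 0.146
gripper_force: 58.7
[-0.35362581 -0.27384802 -0.01898113]
0.17 168 154 
 now [97, 96, 97, 97, 94, 97, 97, 91, 91, 91, 92, 94, 89, 86, 86, 89, 93, 94, 92, 94, 92, 94, 90, 93, 93] 
 t0  [94, 95, 96, 89, 94, 94, 92, 88, 90, 89, 91, 93, 91, 85, 82, 87, 104, 106, 110, 123, 123, 115, 105, 91, 89]
0.15 170 160 
 now [90, 94, 92, 91, 87, 71, 44, 39, 60, 83, 93, 91, 91, 86, 83, 76, 67, 56, 52, 51, 54, 60, 72, 79, 87] 
 t0  [118, 136, 125, 105, 96, 79, 53, 58, 91, 97, 95, 93, 91, 83, 77, 74, 63, 56, 56, 56, 51, 60, 69, 78, 82]
0.12 172 170 
 now [93, 88, 90, 89, 87, 82, 74, 74, 81, 76, 82, 87, 92, 90, 87, 88, 89, 90, 86, 89, 92, 95, 96, 95, 96] 
 t0  [86, 87, 84, 88, 84, 71, 66, 69, 77, 76, 78, 83, 84, 85, 83, 81, 85, 87, 80, 86, 90, 90, 91, 92, 92]
0.1 173 177 
 now [95, 94, 93, 97, 99, 96, 95, 96, 94, 95, 95, 94,
[... 151 characters left out ...]
 92, 89]
0.08 175 183 
 now [97, 97, 96, 97, 96, 95, 93, 97, 92, 96, 96, 95, 96, 89, 90, 92, 95, 103, 105, 103, 100, 100, 100, 98, 98] 
 t0  [93, 91, 92, 92, 93, 93, 89, 89, 86, 91, 92, 90, 89, 87, 87, 91, 98, 97, 97, 98, 95, 95, 96, 91, 91]
0.06 176 189 
 now [96, 102, 101, 103, 101, 99, 97, 99, 98, 96, 96, 97, 94, 92, 95, 91, 91, 93, 101, 99, 99, 96, 97, 96, 98] 
 t0  [96, 94, 99, 98, 94, 96, 92, 92, 92, 95, 96, 89, 88, 86, 85, 88, 93, 93, 95, 94, 95, 95, 93, 92, 95]
0.05 176 192 
 now [94, 96, 99, 97, 97, 97, 97, 94, 98, 97, 97, 99, 98, 99, 96, 91, 90, 92, 95, 98, 98, 99, 98, 98, 99] 
 t0  [94, 92, 92, 88, 90, 93, 90, 90, 91, 95, 96, 94, 92, 89, 86, 85, 90, 94, 94, 94, 94, 92, 93, 95, 93]
```

It snapped in at y = 0.3317. Now I straighten the lean by shifting the gripper +5 mm in x while the clip holds the rod.

```bash
python3 -m pendant '[[[-1,0.0025,0,0,0],[-1,0.0025,0,0,0],[-1,0,0,0,0],[-1,0,0,0,0]]]'; cat > rod.py <<'E'
from h import *
def rod(I,s):
    S=cv2.cvtColor(np.ascontiguousarray(I),cv2.COLOR_RGB2HSV)[...,1].astype(int); out=[]
    for z in (.11,.1,.09,.08,.07,.06,.05,.045,.04):
        u,v=proj(s,[[.389,.3305,z]])[0]; a=int(u)-12; r=S[int(round(v)),a:a+25]; k=np.where(r>75)[0]
        out.append((z,round(float(k.mean()+a-u),1) if len(k) else None,len(k)))
    return out
s=cam('side'); im=lambda n:cv2.imread('pics/'+n+'.png')[:,:,::-1]
print('t0',rod(im('side0'),s));print('s10',rod(im('s10'),s)); print('now',rod(s['img'],s))
st=arm.get_state();print(st['contact_force'],st['moment'])
E
python3 rod.py
```

```text
clock: 36.4
tcp_pos: [0.3854, 0.3318, 0.2081]
tcp_rot: [-0.002, 0.021, 1.0, -0.0]
contact_force: [-5.2, -0.9, 0.6]
finger_gap: 0.147
gripper_force: 58.9
t0 [(0.11, 0.0, 4), (0.1, 0.3, 6), (0.09, -0.4, 6), (0.08, -0.0, 6), (0.07, -0.2, 5), (0.06, 0.2, 5), (0.05, -0.5, 5), (0.045, -0.8, 5), (0.04, -0.6, 2)]
s10 [(0.11, 0.5, 5), (0.1, 0.3, 6), (0.09, 0.6, 6), (0.08, 1.0, 6), (0.07, 1.3, 6), (0.06, 1.2, 5), (0.05, 1.5, 5), (0.045, 1.2, 5), (0.04, None, 0)]
now [(0.11, 1.5, 5), (0.1, 1.3, 6), (0.09, 0.6, 6), (0.08, 1.0, 6), (0.07, 0.8, 5), (0.06, 1.2, 5), (0.05, 1.5, 5), (0.045, 1.2, 5), (0.04, None, 0)]
[-5.32603242 -1.48943715  1.0271386 ] [-0.32324708  1.50273426  0.0158881 ]
```

```bash
python3 -m pendant '[[[-1,0.003,0,0,0],[-1,0.002,0,0,0],[-1,0,0,0,0],[-1,0,0,0,0]]]'; python3 rod.py | tail -2
```

```text
clock: 36.85
tcp_pos: [0.3886, 0.3307, 0.2073]
tcp_rot: [-0.004, 0.021, 1.0, -0.002]
contact_force: [-7.2, -2.0, 1.8]
finger_gap: 0.147
gripper_force: 59.2
now [(0.11, 1.5, 5), (0.1, 1.8, 5), (0.09, 2.1, 5), (0.08, 2.0, 6), (0.07, 2.3, 4), (0.06, 2.2, 5), (0.05, 2.5, 5), (0.045, 2.2, 5), (0.04, None, 0)]
[-7.72754275 -2.06677645  1.49649318] [-7.36465437e-01  2.13418254e+00  6.96887207e-04]
```

```bash
python3 -m pendant '[[[-1,-0.0015,0,0,0],[-0.6,0,0,0,0],[-0.5,0,0,0,0],[-0.4,0,0,0,0],[-0.4,0,0,0,0],[-0.4,0,0,0,0]]]'; python3 rod.py | tail -2
```

```text
clock: 37.5
tcp_pos: [0.3916, 0.3314, 0.2087]
tcp_rot: [0.001, 0.022, 1.0, 0.0]
contact_force: [0.7, 0.0, 0.5]
finger_gap: 0.304
gripper_force: 0.0
now [(0.11, 0.5, 5), (0.1, 0.3, 6), (0.09, 0.1, 5), (0.08, -0.0, 6), (0.07, -0.2, 5), (0.06, 0.2, 5), (0.05, 0.5, 5), (0.045, 0.2, 5), (0.04, -0.1, 5)]
[-0.88298917  0.28705088 -0.12121513] [ 0.07641111 -0.00849251  0.02421414]
```

The rod sits almost as at the start. I'll open and rise straight up, then check it.

```bash
python3 -m pendant '[[[0.1,-0.002,0,0,0],[0.1,0,0,0.02,0],[0.1,0,0,0.045,0],[0.1,0,0,0.045,0],[0.1,-0.01,-0.02,0.045,0],[0.1,0.01,-0.045,0,0],[0.1,0.01,-0.045,0,0],[0.1,0.01,-0.045,0,0]]]'; python3 -m pendant '[[[0.1,0.01,-0.045,0,0],[0.1,0.02,-0.045,0,0],[0.1,0.02,-0.045,0,0],[0.1,0.02,-0.045,0,0],[0.1,0.02,-0.045,0,0],[0.1,0,-0.04,0,0],[0.1,0,-0.03,0,0],[0.1,0,0,0,0]]]'; python3 - <<'E'
import rod
from h import *
t=cam('top'); T0=cv2.imread('pics/top0.png')[:,:,::-1]; S0=cv2.imread('pics/side0.png')[:,:,::-1]; s=rod.s
def diff(n,A,B,box):
    x0,y0,x1,y1=box; D=(abs(A.astype(int)-B.astype(int)).sum(2)>90)[y0:y1,x0:x1].astype(np.uint8)
    k,l,st,ce=cv2.connectedComponentsWithStats(D); print(n,[(st[i][:5]+[x0,y0,0,0,0]).tolist() for i in range(1,k) if st[i,4]>6])
diff('top wall',t['img'],T0,(150,100,225,330));diff('top box',t['img'],T0,(325,115,385,165));diff('side tools',s['img'],S0,(110,80,300,205));diff('side box',s['img'],S0,(355,190,415,235))
# rod ends in side: saturation over cap hard -> brightness edge of top end
for v in range(117,130): print(v,s['img'][v,155:172].sum(1).tolist() if 0 else '',int(abs(s['img'][v,155:172].astype(int)-S0[v,155:172]).sum(1).max()))
print(bowl(t,(260,180,370,290)),bowl(s,(230,190,340,280)))
E
```

```text
clock: 38.35
tcp_pos: [0.4093, 0.1748, 0.3637]
tcp_rot: [0.001, 0.021, 1.0, 0.001]
contact_force: [0.2, -0.6, -0.5]
finger_gap: 0.55
gripper_force: 0.0
clock: 39.15
tcp_pos: [0.4979, -0.1253, 0.3634]
tcp_rot: [0.0, 0.027, 1.0, -0.001]
contact_force: [-0.7, 0.5, 0.1]
finger_gap: 0.55
gripper_force: 0.0
t0 [(0.11, 0.0, 4), (0.1, 0.3, 6), (0.09, -0.4, 6), (0.08, -0.0, 6), (0.07, -0.2, 5), (0.06, 0.2, 5), (0.05, -0.5, 5), (0.045, -0.8, 5), (0.04, -0.6, 2)]
s10 [(0.11, 0.5, 5), (0.1, 0.3, 6), (0.09, 0.6, 6), (0.08, 1.0, 6), (0.07, 1.3, 6), (0.06, 1.2, 5), (0.05, 1.5, 5), (0.045, 1.2, 5), (0.04, None, 0)]
now [(0.11, 0.5, 5), (0.1, 0.3, 6), (0.09, -0.4, 6), (0.08, -0.0, 6), (0.07, -0.2, 5), (0.06, 0.2, 5), (0.05, 0.5, 5), (0.045, 0.2, 5), (0.04, -0.1, 5)]
[-0.43578678  0.53680994 -0.07551321] [ 0.00868572 -0.00873706  0.00411126]
top wall []
top box []
side tools [[159, 123, 6, 3, 14]]
side box []
117  36
118  36
119  31
120  41
121  51
122  84
123  141
124  185
125  132
126  49
127  34
128  40
129  50
(np.int64(34), array([0.50067298, 0.01564406]), np.float64(0.08475000453290271), 34) (np.int64(28), array([0.49703007, 0.01318717]), np.float64(0.08627372287535347), 32)
```

Only the stick's top shows any difference. I'll measure its height to sub-pixel against the start, and the bowl by the same method.

```bash
python3 - <<'E'
from h import *
s=cam('side');t=cam('top');S0=cv2.imread('pics/side0.png')[:,:,::-1];T0=cv2.imread('pics/top0.png')[:,:,::-1]
for n,c,I0,b in (('top',t,T0,(260,180,370,290)),('side',s,S0,(230,190,340,280))):
    c0=dict(c);c0['img']=np.ascontiguousarray(I0);print(n,'t0',bowl(c0,b),'now',bowl(c,b)[1])
print('px per mm z', (proj(s,[[.389,.33,.26]])-proj(s,[[.389,.33,.25]]))/10)
for nm,(a,b,x0,x1) in {'top':(116,134,160,166),'foot':(188,202,174,180)}.items():
    for I in (S0,s['img']): print(nm,I[a:b,x0:x1].astype(int).sum(2).mean(1).round().astype(int).tolist())
    for I in (S0,s['img']): print(nm,'sat',cv2.cvtColor(np.ascontiguousarray(I),cv2.COLOR_RGB2HSV)[a:b,x0:x1,1].astype(int).mean(1).round().astype(int).tolist())
E
```

```text
top t0 (np.int64(31), array([0.49945549, 0.01802155]), np.float64(0.08497988196845414), 31) now [0.49996175 0.01610016]
side t0 (np.int64(30), array([0.49639303, 0.01555086]), np.float64(0.08546918065826761), 30) now [0.49693128 0.01327296]
px per mm z [[-0.08076963 -0.37477442]]
top [412, 414, 411, 413, 432, 446, 433, 364, 269, 221, 214, 213, 216, 236, 246, 258, 267, 283]
top [440, 435, 435, 434, 436, 446, 473, 482, 416, 315, 246, 226, 229, 234, 243, 270, 286, 299]
top sat [28, 28, 29, 33, 53, 81, 99, 108, 113, 117, 118, 117, 117, 112, 115, 114, 116, 114]
top sat [27, 28, 27, 28, 30, 45, 79, 102, 111, 112, 118, 117, 114, 115, 116, 113, 115, 116]
foot [218, 216, 216, 220, 219, 223, 232, 233, 251, 261, 261, 260, 260, 258]
foot [232, 233, 229, 230, 234, 236, 237, 239, 248, 260, 274, 276, 276, 272]
foot sat [93, 96, 97, 96, 100, 96, 87, 65, 41, 34, 31, 31, 32, 34]
foot sat [94, 93, 98, 99, 96, 98, 93, 89, 70, 48, 32, 34, 33, 36]
```

The stick is back within 3 mm of its height and upright, the bowl is within 2.5 mm of its place, and the bystanders show no change. Handing in.

```bash
python3 -c "
from bench import arm
print(arm.close_job())"
```

```text
the job is handed in; nothing more can be done
None
```

The job is handed in at about 39 s: the cedar bead stands at the bowl's centre, and the beads were stirred for more than three turns (each pale bead moved roughly 60° round by my estimate, all still in the bowl). The stick is upright in its clip about 3 mm lower than it was, the bowl is about 2 mm from its place after I pushed it 11 mm and nudged it back, and the level, pencil, tack lifter and hook box show no change in the camera pictures.

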